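# Set the gate's stop screw with the blue block, then put the setting blocks away

## Robot

A 7-joint arm with a two-finger parallel gripper is mounted at the origin on the work surface. World frame = base frame: x ahead of the robot, y to its left, z up, the work surface at z = 0. Lengths are in m, angles in rad, forces in N, time in s.
With the tool pointing down it reaches from about 0.4 to 0.85 m from the base axis. Payload 10.4 kg.
Tool frame: the origin (TCP) lies midway between the tips of the shut fingers; the grasp point (between the pads) lies 19 mm behind it; z points along the fingers, x is the direction in which the jaws open and shut, and the axes are right-handed (so a half turn about z gives the same grasp; the last joint's range is limited). The gripper opens to 85 mm and grips with 20 to 120 N. Pads are 22 mm wide; open, the fingers measure 114 mm over their backs; the gripper's body (76 mm by 85 mm) begins 54 mm behind the grasp point. The pads swing forward as they close: fully open they stand 13 mm farther back than shut.
Start: joints at [1.215, 0.332, -0.065, 1.46, 0.022, 1.35, -0.088], TCP at [0.204, -0.591, 0.231] pointing down, gripper open.
Joint ranges: [-2.6, 2.6], [-0.5, 2.12], [-1.47, 1.34], [0.16, 2.42], [-1.27, 4.41], [0.06, 2.06], [-2.6, 2.6]. Speed limits (rad/s): [2.22, 2.22, 2.79, 2.79, 3.14, 3.14, 3.14].

## Interface

Orientations are given as a unit quaternion [x, y, z, w].
In Python, from workcell import telemetry, eyes, order gives the robot as it stands.
- The arm moves only by the tool servo_tool, never from a script. Its argument "deltas" is a list of rows, each a list of 3 entries, a list of its own where there are three numbers: the shift along the tool's x, y, z in cm, then the turn about the tool's z in rad, then the finger opening in cm, from 0 to 8.54. A call has 1 to 12 rows; each row shifts and turns the pose as measured when the row begins, along the tool's axes as they then stand; what a row does not reach is not made up. A row lasts 1/12 s, in which the tool goes at most 41.7 mm and 7.16 degrees, less where a joint would pass 70% of its speed; a pose out of reach is approached as far as the arm can. A call is refused whole if a number of a shift passes 4.17 or a number of a turn 0.125, either way. A call with a gripper value outside its range is refused whole. The fingers move at their own pace and stop on an object; "force" is the grip in N (left out, the last holds). Time passes only in rows, so rows that do not move let the fingers close. It gives the time, the measured TCP pose, the force and the opening at its end, in the units of the state.
- telemetry.get_obs(): the state, without advancing time (a new reading comes with each control period).
- eyes.camera(name): name is "scene" or "top"; returns (picture, depth): 384x512x3 uint8, blue, green, red; 384x512 float32, m along the optical axis (not along the pixel's ray), 0 where there is no reading.
- eyes.calibration(name): a dict with "fx", "fy", "cx", "cy" (pixels), "rvec" (rotation vector, rad) and "tvec" (3), from world to camera coordinates, as OpenCV has them. Camera axes: x right, y down, z forward; pixel columns grow to the right and rows downward; lengths in m; the calibration is good to about 2 mm. A picture is of the moment at which its call begins. calibration takes no time and is no camera call.
- order.hand_in(): hands the job in, once; it reports no verdict.
The state is a dict: "clock": time; "joint_pos": joint angles; "joint_velocities": joint speeds; "tau": joint torques, N m; "position": TCP position; "ee_rot": TCP orientation; "ft_force": force on the tool from outside, world axes, zero at the start; "torque": the same for the moment, N m; "grip_width": opening from 0.0 (shut) to 1.0 (fully open).
Only numpy, scipy, OpenCV 4.12 (cv2) and the standard library are available. Lean on these libraries where they do the work, as an engineer would, in place of code of your own. Each camera call takes 0.05 s, during which the arm holds its last target. There are 200 camera calls.

## Task

Stand the blue setting block on the gate's base plate with its head under the stop screw and let go of it, turn the screw down with the cross driver (never with the fingers) until its sprung foot just drags on the block, then take the driver off and draw the block out by its handle, slowly, to feel the drag. Leave the screw at that setting, stand the driver back upright in its stand, and put every setting block on the bench, without dropping any, flat in the tray of its own colour; leave the dome and the spool where they are.

Things in the scene. Friction and masses are not known exactly. Their poses are not given: they have to be found in the camera images.
- gate_seat (a point): Fixed setting gate. Point on the top face of its black steel base plate (185 x 112 mm, 12 mm thick), under the screw axis; x points through the gate, away from the open entry side. The plate reaches 130 mm to -x. A low aluminium fence, 12 mm high, crosses the plate with its face 30 mm to +x: a block pushed against it has its head centred under the screw to 2 mm.
- gate_beam (a point): Middle of the gate's blue cross beam, on the screw axis: 18 mm high, 34 mm deep, 108 mm wide, its underside 72 mm above the base plate, on two blue posts 20 x 30 mm whose inner faces are 33 mm either side of the axis.
- screw_head (a point): Top centre of the stop screw's head above the beam: a brass square 30 x 30 mm, 9 mm high, cut by a cross of two open slots 8 mm wide and 9 mm deep, on a black disc 44 mm across. The axes turn with the screw; the slots lie along this point's own x and y axes. The head sinks with the screw.
- stop_screw (a joint): Angle of the stop screw, rad; grows when turned clockwise seen from above, 0 to 9. Each rad clockwise lowers screw head and foot by 1.59 mm (10 mm per full turn). It stays where it is left; turning it takes about 0.06 N m. To be turned with the driver only, never with the fingers.
- foot_tip (a point): Lowest point of the red domed sprung foot (28 mm across) that hangs under the screw inside the gate. With nothing beneath it, it is 57 mm minus 1.59 mm per rad of stop_screw above the base plate.
- foot (a joint): How far the foot is pushed up against its spring, m (0 = hanging free, 0.008 at most); 1 N per mm. A setting block just drags when the foot is pushed up between about 0.5 and 3.5 mm; aim for 2 mm.
- driver_mid (a point): Cross driver standing upright in its stand: red square handle 30 x 30 mm, 88 mm long, above a round steel shank of 30 mm diameter, 48 mm long; 149 mm long overall, 0.18 kg. This point is on its axis 115 mm above the bit's lower end, 10 mm above the handle's middle (handle from 61 to 149 mm). z points from bit to handle; x and y are square to the handle's faces.
- driver_bit (a point): Lower end of the driver's cross bit: two crossed blades along this point's x and y axes, 30 mm long and 4 mm thick (28 x 3 mm in the lowest 3 mm), 13 mm high below the shank. It drops 9 mm into the cross of the screw head in any of four quarter-turn positions.
- stand_floor (a point): Driver stand, fixed: black block 72 x 72 x 60 mm with a square upright pocket 38 x 38 mm, 52 mm deep. This point is the centre of the pocket's floor, 8 mm above the table, where the driver's bit stands. x, y along the block's sides.
- blue_mid (a point): Blue setting block, 140 mm long, 0.25 kg: a head 56 x 40 mm, 48 mm high with a steel top face, its centre 42 mm to +x of this point, and a handle bar 84 mm long, 24 mm wide, 30 mm high that runs from 14 mm to +x to 70 mm to -x of this point. The point is in the middle of the whole length, 15 mm above the underside; it balances about here. Always present: the block the gate is set with.
- green_mid (a point): Green setting block, 140 mm long, 0.25 kg: a head 56 x 40 mm, 36 mm high with a steel top face, its centre 42 mm to +x of this point, and a handle bar 84 mm long, 24 mm wide, 30 mm high that runs from 14 mm to +x to 70 mm to -x of this point. The point is in the middle of the whole length, 15 mm above the underside; it balances about here. May be absent.
- yellow_mid (a point): Yellow setting block, 140 mm long, 0.25 kg: a head 56 x 40 mm, 42 mm high with a steel top face, its centre 42 mm to +x of this point, and a handle bar 84 mm long, 24 mm wide, 30 mm high that runs from 14 mm to +x to 70 mm to -x of this point. The point is in the middle of the whole length, 15 mm above the underside; it balances about here. May be absent.
- white_mid (a point): White setting block, 140 mm long, 0.25 kg: a head 56 x 40 mm, 54 mm high with a steel top face, its centre 42 mm to +x of this point, and a handle bar 84 mm long, 24 mm wide, 30 mm high that runs from 14 mm to +x to 70 mm to -x of this point. The point is in the middle of the whole length, 15 mm above the underside; it balances about here. May be absent.
- blue_tray: Blue open tray, fixed, 166 x 66 mm, 18 mm high, walls and floor 5 mm; the long side along its x axis. Origin: centre of its underside on the table. Home of the blue block, either way round.
- green_tray: Green open tray, fixed, 166 x 66 mm, 18 mm high, walls and floor 5 mm; the long side along its x axis. Origin: centre of its underside on the table. Home of the green block, either way round.
- yellow_tray: Yellow open tray, fixed, 166 x 66 mm, 18 mm high, walls and floor 5 mm; the long side along its x axis. Origin: centre of its underside on the table. Home of the yellow block, either way round.
- white_tray: White open tray, fixed, 166 x 66 mm, 18 mm high, walls and floor 5 mm; the long side along its x axis. Origin: centre of its underside on the table. Home of the white block, either way round.
- dome: Whitish clear plastic dome, 90 mm across, 45 mm high, a bystander; origin centre of its underside.
- spool: Aluminium spool, 52 mm across, 42 mm high, a bystander; origin centre of its underside.
Mind the look-alikes: they are no part of the job. Leave any orange or pink look-alike of the part that bears blue_mid alone.

How it is judged:
By the outcome, as a careful person would: the job done as asked, in the order asked, and still so for the second after the job is handed in, with the robot touching nothing.
Of green, yellow, white only 1 to 3 are there at a start; the rules pass over those that are not, and their reading is None.
At some moment in a run one of green, yellow, white may be knocked a few centimetres aside while the robot is not near it.
It also fails if it takes over 210 s, if anything falls off the work surface, if the arm or the gripper's body presses on something with over 40 N, if the wrist force passes 120 N, or if a joint passes its speed limit or range.

## Working session

There is one attempt and no reset: what is moved stays moved. The work goes in short steps, Python scripts to look and compute and a tool call to move; the robot and the scene stay as the last step left them, time stands still between calls to the robot, and variables do not carry over. Pictures are saved under pics/ and viewed, about 12 in all and at most 16, crops included, and the job is handed in when it is done.

Besides the shell and the picture viewer there is one more tool, called after "Emit:" in YAML: its name, and indented under it one key for each argument. servo_tool: Moves the arm, as the interface text tells. Its arguments: {"type":"object","properties":{"deltas":{"type":"array"},"force":{"type":"number"}},"required":["deltas"]}

```bash
mkdir -p pics; ls
cat > h.py <<'E'
import numpy as np, cv2
from workcell import telemetry, eyes, order
def cal(n):
    c=eyes.calibration(n); R=cv2.Rodrigues(np.array(c["rvec"],float))[0]; t=np.array(c["tvec"],float).ravel()
    return c,R,t
def ray(n,u,v,z):
    c,R,t=cal(n); d=R.T@np.array([(u-c["cx"])/c["fx"],(v-c["cy"])/c["fy"],1]); o=-R.T@t
    return o+d*(z-o[2])/d[2]
def cloud(n,dep):
    c,R,t=cal(n); v,u=np.mgrid[:dep.shape[0],:dep.shape[1]]
    P=np.stack([(u-c["cx"])/c["fx"]*dep,(v-c["cy"])/c["fy"]*dep,dep],-1)
    return (P-t)@R
def shoot(n,tag):
    im,d=eyes.camera(n); np.savez(f"{tag}.npz",im=im,d=d); cv2.imwrite(f"pics/{tag}.png",cv2.resize(im,(800,600),interpolation=cv2.INTER_CUBIC)); return im,d
E
python3 - <<'E'
from h import *
for n in("scene","top"):
    im,d=shoot(n,n+"0"); c,R,t=cal(n); print(n,c["fx"],c["cx"],c["cy"],-R.T@t,R[2],(d>0).mean())
print(telemetry.get_obs())
E
```

```text
pics
scene 425.6292506763491 264.9451552657877 186.73883872723647 [ 1.0535042  -0.49323318  1.00491738] [-0.46385083  0.43160099 -0.77366853] 0.9959157307942709
top 377.4448645345578 256.85167418997423 187.3322355356375 [0.26884969 0.02009956 1.25035681] [ 0.20144767 -0.01690003 -0.97935347] 0.9960530598958334
{'clock': 0.1, 'joint_pos': array([ 1.21539954,  0.33283018, -0.06471547,  1.46083525,  0.02159976,
        1.34990876, -0.08848176]), 'joint_velocities': array([-0.00069826, -0.00071497,  0.00032417, -0.00214881,  0.00022459,
        0.00030837,  0.00039884]), 'tau': array([ 1.85119701e-03, -6.26746559e+01,  4.97171679e-02, -3.92426884e+01,
        1.65187876e-02,  7.06433610e-03, -4.59238868e-05]), 'position': array([ 0.20407802, -0.59039332,  0.23059264]), 'ee_rot': array([ 8.14474007e-01, -5.80199688e-01, -5.38365140e-04, -3.51628142e-04]), 'ft_force': array([0.37719722, 0.99276918, 0.23290702]), 'torque': array([ 0.04103572,  0.02475363, -0.03294252]), 'grip_width': 0.9997972012678817}
```

View pics/scene0.png

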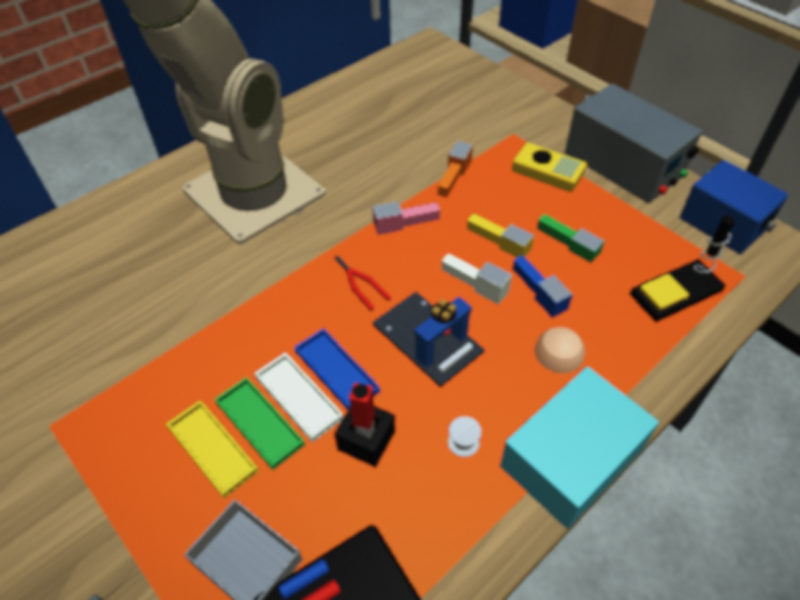

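View pics/top0.png

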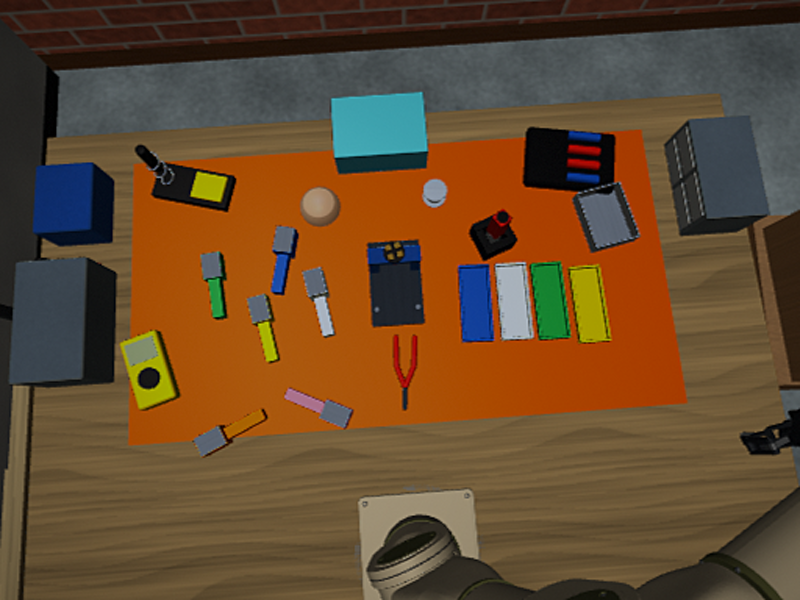

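Top view (800×600): blue block (283,260), green (214,285), yellow (262,328), white (318,302). Orange (230,432) and pink (320,408) are look-alikes. Gate at (396,285), driver in its stand (495,235), and the trays B/W/G/Y at x 476/513/550/590.

```bash
cat >> h.py <<'E'
def seg(n,tag,name):
    z=np.load(f"{tag}.npz"); im,d=z["im"],z["d"]; hsv=cv2.cvtColor(im,cv2.COLOR_BGR2HSV).astype(int); P=cloud(n,d)
    H,S,V=hsv[...,0],hsv[...,1],hsv[...,2]
    m={"blue":(H>105)&(H<130)&(S>130)&(V>50),"green":(H>50)&(H<85)&(S>120)&(V>50),"yellow":(H>20)&(H<36)&(S>120)&(V>80),
       "white":(S<60)&(V>150),"grey":(S<90)&(V>80)&(V<200),"red":((H<6)|(H>174))&(S>150)&(V>50),"black":(V<75)}[name]
    return m,P,im
E
python3 - <<'E'
from h import *
for n in("top","scene"):
  z=np.load(n+"0.npz");P=cloud(n,z["d"]); 
  # table level
  q=P[(P[...,0]>.3)&(P[...,0]<.9)&(abs(P[...,1])<.6)]; print(n,"z pct",np.percentile(q[:,2],[5,25,50,75]))
  for c in("blue","green","yellow","white","red"):
    m,P,im=seg(n,n+"0",c); ok=m&(P[...,0]>.3)&(P[...,0]<1.0)&(abs(P[...,1])<.8)&(P[...,2]<.3)
    k,l,s,cc=cv2.connectedComponentsWithStats(ok.astype(np.uint8))
    for i in range(1,k):
      if s[i,4]<60: continue
      p=P[l==i]; r=cv2.minAreaRect(p[:,:2].astype(np.float32)*1000)
      print(n,c,s[i,4],cc[i].round(0),"xyz",np.median(p,0).round(3),"zpct",np.percentile(p[:,2],[5,50,95]).round(3),"rect",np.round(r[0],0),np.round(r[1],0),round(r[2]))
E
```

```text
top z pct [-2.80920151e-03 -1.82575089e-05  2.27092284e-03  6.77274417e-03]
top blue 108 [374.  87.] xyz [ 0.842 -0.431  0.043] zpct [0.035 0.043 0.048] rect [ 847. -434.] [73. 27.] 81
top blue 1605 [ 40. 126.] xyz [0.756 0.68  0.101] zpct [0.097 0.101 0.105] rect [758. 682.] [123. 149.] 90
top blue 110 [373. 113.] xyz [ 0.744 -0.414  0.043] zpct [0.032 0.043 0.049] rect [ 747. -417.] [74. 25.] 81
top blue 113 [241. 163.] xyz [0.585 0.045 0.102] zpct [0.097 0.102 0.117] rect [599.  44.] [66. 38.] 3
top blue 111 [263. 162.] xyz [ 0.585 -0.025  0.102] zpct [0.099 0.102 0.106] rect [600. -23.] [38. 63.] 85
top blue 186 [179. 174.] xyz [0.584 0.254 0.03 ] zpct [0.023 0.03  0.035] rect [583. 254.] [24. 85.] 80
top blue 951 [304. 194.] xyz [ 0.491 -0.158  0.006] zpct [0.001 0.006 0.019] rect [ 491. -158.] [ 69. 166.] 88
top green 930 [352. 192.] xyz [ 0.485 -0.318  0.006] zpct [0.001 0.006 0.019] rect [ 485. -318.] [ 72. 165.] 90
top green 186 [138. 190.] xyz [0.539 0.389 0.031] zpct [0.025 0.031 0.035] rect [540. 392.] [86. 27.] 7
top yellow 338 [133. 119.] xyz [0.787 0.403 0.034] zpct [0
[... 3363 characters left out ...]
t [916. 295.] [168. 109.] 50
scene white 1116 [161. 352.] xyz [ 0.653 -0.446  0.004] zpct [0.001 0.004 0.007] rect [ 657. -447.] [122.  61.] 10
scene white 104 [358. 357.] xyz [ 0.903  0.162 -0.751] zpct [-0.756 -0.751 -0.744] rect [901. 160.] [57. 41.] 56
scene white 232 [341. 377.] xyz [ 0.904  0.055 -0.749] zpct [-0.755 -0.749 -0.742] rect [903.  42.] [100.  65.] 69
scene red 196 [233. 183.] xyz [0.379 0.006 0.013] zpct [0.009 0.013 0.017] rect [377.   1.] [ 50. 113.] 83
scene red 297 [232. 262.] xyz [ 0.639 -0.215  0.123] zpct [0.077 0.123 0.159] rect [ 612. -178.] [ 28. 102.] 32
scene red 202 [208. 378.] xyz [ 0.781 -0.404  0.044] zpct [0.03  0.044 0.048] rect [ 778. -409.] [53. 24.] 77
```

Run:
```python
from h import *
a=np.load("scene0.npz")["im"]; b=np.load("top0.npz")["im"]
A=cv2.resize(a[180:260,225:325],(800,640),interpolation=cv2.INTER_CUBIC)[:600,:400]
A=cv2.resize(a[180:255,230:315],(400,353),interpolation=cv2.INTER_CUBIC)
B=cv2.resize(b[148:213,230:275],(244,353),interpolation=cv2.INTER_CUBIC)
C=cv2.resize(b[125:170,295:335],(320,240),interpolation=cv2.INTER_CUBIC); D=cv2.resize(a[240:300,205:260],(320,240),interpolation=cv2.INTER_CUBIC)
W=np.zeros((600,644,3),np.uint8); W[:353,:400]=A; W[:353,400:]=B; W[355:595,:320]=C; W[355:595,322:642]=D
cv2.imwrite("pics/comp.png",W)
```

```text
(no output)
```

View pics/comp.png

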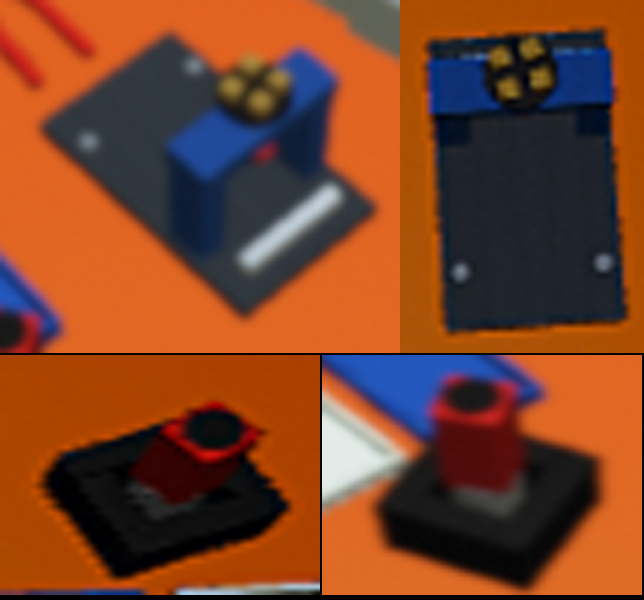

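Crop shows: screw's brass quarters at scene px (260,198) with slots turned somewhat from gate axes, red foot at scene px (286,212), driver's black-capped red handle in the square stand.

```bash
cat > m.py <<'E'
from h import *
def rect(p): 
    r=cv2.minAreaRect(p[:,:2].astype(np.float32)*1000); return np.round(r[0],1),np.round(r[1],1),round(r[2],1)
def gate(tag_t,tag_s):
  for n,tag in(("top",tag_t),("scene",tag_s)):
    z=np.load(tag+".npz");im=z["im"];P=cloud(n,z["d"]);X,Y,Z=P[...,0],P[...,1],P[...,2]
    hsv=cv2.cvtColor(im,cv2.COLOR_BGR2HSV).astype(int);H,S,V=hsv[...,0],hsv[...,1],hsv[...,2]
    G=(X>.4)&(X<.68)&(abs(Y-.01)<.09)
    def pr(nm,m): 
        if m.sum()>3: p=P[m]; print(n,nm,m.sum(),"mean",p.mean(0).round(4),"zpct",np.percentile(p[:,2],[5,50,95]).round(4),rect(p))
    pr("plate",G&(V<75)&(Z>.006)&(Z<.017))
    pr("beam",G&(H>105)&(H<130)&(S>120)&(Z>.095)&(Z<.108))
    br=G&(H>12)&(H<30)&(S>80)&(Z>.1); pr("brass",br)
    k,l,s,c=cv2.connectedComponentsWithStats(br.astype(np.uint8),connectivity=4)
    for i in range(1,k):
        if s[i,4]>5: print("   q",c[i].round(1),P[l==i].mean(0).round(4),s[i,4])
    pr("foot",G&((H<8)|(H>172))&(S>110)&(Z>.03)&(Z<.085)&(X>.56))
    pr("fence",G&(S<70)&(V>120)&(Z>.015)&(Z<.03)&(X>.59))
E
python3 - <<'E'
from m import *
gate("top0","scene0")
for n in("top","scene"):
    z=np.load(n+"0.npz");P=cloud(n,z["d"]);X,Y,Z=P[...,0],P[...,1],P[...,2]
    D=(X>.54)&(X<.74)&(abs(Y+.21)<.085)
    for nm,m in(("drvtop",D&(Z>.15)&(Z<.165)),("stand",D&(Z>.055)&(Z<.064)),("dcol",D&(Z>.075)&(Z<.15))):
        p=P[m]; print(n,nm,len(p),p.mean(0).round(4),rect(p))
E
```

```text
top plate 1232 mean [0.5261 0.0107 0.0124] zpct [0.0085 0.0124 0.0158] (array([548.2,  10.7]), array([109.5, 184.3]), 89.7)
top beam 228 mean [0.5839 0.0095 0.1019] zpct [0.0977 0.1019 0.1057] (array([585.6,  10.4]), array([104.3,  34.9]), 89.5)
top brass 83 mean [0.5863 0.0103 0.1255] zpct [0.1181 0.127  0.1313] (array([588.4,  10.7]), array([34.1, 36.2]), 12.6)
   q [253.7 156.6] [0.5975 0.0032 0.1267] 17
   q [247.9 158.5] [0.5934 0.0217 0.1244] 22
   q [255.7 161.7] [ 0.581  -0.0019  0.1258] 23
   q [249.6 163.8] [0.5757 0.0174 0.1254] 21
scene plate 1109 mean [ 0.5473 -0.0013  0.013 ] zpct [0.0098 0.013  0.016 ] (array([551. ,   5.8]), array([108.8, 179.9]), 88.9)
scene beam 290 mean [ 0.5904 -0.0052  0.1021] zpct [0.097  0.1024 0.1058] (array([586. ,   6.2]), array([106.6,  34.5]), 89.8)
scene brass 139 mean [0.587  0.0065 0.1252] zpct [0.119  0.1261 0.1312] (array([586.3,   8.2]), array([35.7, 35. ]), 7.2)
   q [283.3 198.2] [0.587  0.0065 0.1252] 139
scene foot 8 mean [0.5989 0.0403 0.0589] zpct [0.0411 0.059  0.0737] (array([598.5,  32.8]), array([56.3,  2.1]), 88.2)
scene fence 109 mean [0.6218 0.0068 0.0237] zpct [0.0173 0.0241 0.0282] (array([620.2,   7.3]), array([74.4, 12.6]), 89.0)
top drvtop 94 [ 0.6276 -0.2031  0.1575] (array([ 628.8, -204.4]), array([29.2, 30.5]), 31.7)
top stand 248 [ 0.6211 -0.1993  0.0597] (array([ 629.8, -203.1]), array([72.9, 73. ]), 22.6)
top dcol 94 [ 0.6197 -0.1972  0.1139] (array([ 624.9, -199.8]), array([32.2, 23.9]), 43.3)
scene drvtop 161 [ 0.6315 -0.2088  0.1578] (array([ 629.9, -208.4]), array([29.8, 28.9]), 33.7)
scene stand 475 [ 0.6386 -0.2128  0.0606] (array([ 630. , -207.1]), array([72.3, 73.3]), 20.8)
scene dcol 235 [ 0.6383 -0.2141  0.1129] (array([ 638.6, -210.5]), array([38.1, 19. ]), 74.0)
```

Run:
```python
from m import *
ims=[];ds=[]
for i in range(8):
    im,d=eyes.camera("scene"); ims.append(im.astype(float)); d=d.astype(float); d[d==0]=np.nan; ds.append(d)
im=np.mean(ims,0); d=np.nanmedian(ds,0); np.savez("scavg.npz",im=im.astype(np.uint8),d=d)
P=cloud("scene",d)
for v in range(207,219):
    print(v,[("%d/%d/%d z%.0f x%.0f y%.0f"%(*im[v,u,::-1],*(P[v,u,[2,0,1]]*1000))) for u in range(283,291)])
c,R,t=cal("scene")
for z in(.06,.0644,.067,.07):
    q=R@np.array([.587,.0082,z])+t; print(z,q[0]/q[2]*c["fx"]+c["cx"],q[1]/q[2]*c["fy"]+c["cy"],q[2])
ims=[];ds=[]
for i in range(5):
    im,d=eyes.camera("top"); ims.append(im.astype(float)); d=d.astype(float); d[d==0]=np.nan; ds.append(d)
np.savez("topavg.npz",im=np.mean(ims,0).astype(np.uint8),d=np.nanmedian(ds,0))
gate("topavg","scavg")
```

```text
207 ['32/56/108 z102 x595 y-2', '32/56/106 z104 x598 y-0', '30/56/108 z104 x600 y2', '27/55/108 z102 x601 y4', '24/51/100 z99 x601 y8', '21/46/89 z96 x601 y11', '19/42/79 z95 x602 y14', '18/37/70 z91 x602 y18']
208 ['34/69/139 z103 x598 y-4', '33/68/133 z102 x600 y-2', '31/64/126 z102 x601 y0', '28/58/112 z101 x602 y3', '24/49/94 z97 x602 y7', '22/42/79 z92 x602 y11', '17/36/67 z89 x602 y15', '15/32/59 z46 x583 y41']
209 ['33/71/145 z103 x601 y-7', '31/66/131 z100 x601 y-3', '29/58/115 z99 x602 y-0', '33/49/94 z96 x602 y3', '38/41/76 z93 x602 y7', '33/35/65 z88 x602 y11', '22/31/58 z38 x579 y41', '15/29/54 z40 x582 y42']
210 ['30/64/129 z100 x601 y-7', '32/56/110 z99 x603 y-5', '44/49/92 z95 x602 y-1', '63/42/76 z91 x602 y4', '73/36/61 z75 x596 y14', '60/32/54 z29 x575 y41', '34/29/53 z32 x579 y42', '16/28/52 z36 x582 y42']
211 ['33/53/103 z97 x602 y-8', '53/45/86 z94 x602 y-4', '83/42/74 z90 x602 y-1', '106/38/62 z74 x596 y10', '107/34/51 z74 x598 y13', '80/30/47 z24 x575 y42', '42/29/50 z27 x579 y42', '18/28/52 z32 x583 y42']
212 ['43/42/78 z92 x602 y-8', '79/37/64 z89 x602 y-4', '
[... 2141 characters left out ...]
 163.7] [0.5764 0.0184 0.1247] 23
scene plate 1151 mean [ 0.5464 -0.001   0.0131] zpct [0.0116 0.0131 0.0145] (array([551.2,   5.6]), array([178.4, 107. ]), 0.1)
scene beam 291 mean [ 0.5902 -0.0053  0.1021] zpct [0.0968 0.1028 0.1041] (array([586.1,   5.4]), array([103. ,  33.3]), 89.4)
scene brass 140 mean [0.5869 0.0065 0.1252] zpct [0.1199 0.1255 0.1301] (array([584.8,   8.9]), array([36.7, 33.1]), 13.8)
   q [283.3 198.2] [0.5869 0.0065 0.1252] 140
scene foot 9 mean [0.5992 0.0359 0.0643] zpct [0.0437 0.0722 0.0799] (array([599.6,  32.3]), array([55.5,  2.3]), 87.5)
scene fence 113 mean [0.6218 0.0072 0.0236] zpct [0.0172 0.0246 0.0263] (array([620.4,   7. ]), array([73.7, 10.7]), 90.0)
```

Run:
```python
from m import *
c,R,t=cal("scene")
P=cloud("scene",np.load("scavg.npz")["d"])
ph=np.linspace(0,2*np.pi,721)[:,None]; a=np.linspace(0,np.pi/2,400)[None]
for h in(14,9,6):   # dome height
  for tip in(.0619,.0644,.0669):
    for ax in((.587,.0075),):
      r=.014*np.sin(a); z=tip+h/1000*(1-np.cos(a))
      X=np.stack([ax[0]+r*np.cos(ph),ax[1]+r*np.sin(ph),z+0*ph],-1).reshape(-1,3)
      q=X@R.T+t; u=q[:,0]/q[:,2]*c["fx"]+c["cx"]; v=q[:,1]/q[:,2]*c["fy"]+c["cy"]
      print(h,tip,[round(v[abs(u-k)<.1].max(),2) if (abs(u-k)<.1).any() else None for k in(284,285,286,287,288,289)], "umax",round(u.max(),2))
im=np.load("scavg.npz")["im"].astype(float)
# subpixel lower edge per column: red minus blue-ish
for u in range(283,290):
    s=im[205:220,u,2]-im[205:220,u,0]; k=s.argmax(); hlf=(s[k]+s[-1])/2
    j=next(j for j in range(k,15) if s[j]<hlf); print(u,205+j-1+(s[j-1]-hlf)/(s[j-1]-s[j]))
b=R@np.array([.587+.0,.0075,.102])+t; print("beam mid px",b[:2]/b[2]*c["fx"]+[c["cx"],c["cy"]])
```

```text
14 0.0619 [np.float64(214.25), np.float64(213.95), np.float64(213.41), np.float64(212.49), np.float64(210.62), None] umax 288.1
14 0.0644 [np.float64(213.72), np.float64(213.43), np.float64(212.89), np.float64(211.99), np.float64(210.2), None] umax 288.14
14 0.0669 [np.float64(213.18), np.float64(212.9), np.float64(212.37), np.float64(211.49), np.float64(209.78), None] umax 288.18
9 0.0619 [np.float64(214.8), np.float64(214.53), np.float64(214.04), np.float64(213.19), np.float64(211.34), None] umax 288.02
9 0.0644 [np.float64(214.26), np.float64(214.0), np.float64(213.52), np.float64(212.69), np.float64(210.95), None] umax 288.06
9 0.0669 [np.float64(213.72), np.float64(213.47), np.float64(213.0), np.float64(212.19), np.float64(210.53), None] umax 288.1
6 0.0619 [np.float64(215.21), np.float64(214.96), np.float64(214.48), np.float64(213.67), np.float64(211.76), None] umax 287.97
6 0.0644 [np.float64(214.68), np.float64(214.43), np.float64(213.97), np.float64(213.17), np.float64(211.39), None] umax 288.01
6 0.0669 [np.float64(214.14), np.float64(213.9), np.float64(213.45), np.float64(212.67), np.float64(210.99), None] umax 288.05
283 205.25
284 214.38095238095238
285 214.171875
286 213.80232558139534
287 213.45714285714286
288 212.9318181818182
289 211.75
beam mid px [283.26307842 203.33161361]
```

```bash
cat >> m.py <<'E'
BL={"blue":((.61,.245),.048),"green":((.56,.39),.036),"yellow":((.47,.29),.042),"white":((.51,.168),.054)}
def blocks(tt,ts,names=BL,z0=0,pos=None):
  for b in names:
    (cx,cy),h=BL[b]
    if pos: cx,cy=pos
    for n,tag in(("top",tt),("scene",ts)):
      z=np.load(tag+".npz");P=cloud(n,z["d"]);X,Y,Z=P[...,0],P[...,1],P[...,2]-z0
      N=(np.hypot(X-cx,Y-cy)<.1)
      hd=P[N&(abs(Z-h)<.005)&(np.hypot(X-cx-.035,Y-cy)<.07)] if h>.037 else P[N&(Z>.033)&(Z<.041)]
      ha=P[N&(Z>.025)&(Z<.0335)]
      m,_,im=seg(n,tag,b); ha=P[N&m&(Z>.025)&(Z<.034)]
      rh,rb=rect(hd),rect(ha); v=rh[0]-rb[0]; yaw=np.degrees(np.arctan2(v[1],v[0]))
      mid=(rh[0]-42*v/np.linalg.norm(v)+rb[0]+28*v/np.linalg.norm(v))/2
      print(b,n,"head",rh,round(np.median(hd[:,2]),4),"bar",rb,round(np.median(ha[:,2]),4),"dist",np.linalg.norm(v).round(1),"yaw",yaw.round(1),"mid",mid.round(1))
def goto(x,y,z,yaw):
    """tool-frame deltas in cm to put TCP at xyz with tool x axis along yaw(deg, mod 180)"""
    from scipy.spatial.transform import Rotation as Ro
    s=telemetry.get_obs(); R=Ro.from_quat(s["ee_rot"]).as_matrix(); d=R.T@(np.array([x,y,z])-s["position"])*100
    cur=np.degrees(np.arctan2(R[1,0],R[0,0])); w=(yaw-cur+90)%180-90
    print("clk %.2f pos"%s["clock"],s["position"].round(4),"yaw %.1f tilt %.2f"%(cur,np.degrees(np.arccos(-R[2,2]))),"grip %.3f"%s["grip_width"],"F",s["ft_force"].round(1),"j7 %.2f"%s["joint_pos"][6],
      "\n  delta cm",d.round(2),"turn",round(-np.radians(w),3))
E
python3 - <<'E'
from m import *
blocks("topavg","scavg")
goto(.57,.25,.2,90-11.6)
E
```

```text
blue top head (array([650.8, 241.9]), array([40.1, 56.2]), 77.4) 0.0489 bar (array([582.9, 255.4]), array([23.5, 84.7]), 79.2) 0.0305 dist 69.2 yaw -11.2 mid [610. 250.]
blue scene head (array([650.8, 238.1]), array([41.4, 54.9]), 78.0) 0.0491 bar (array([610.5, 241.5]), array([ 32.8, 136.3]), 79.8) 0.0307 dist 40.4 yaw -4.8 mid [623.7 240.4]
green top head (array([569.9, 359.8]), array([150.9, 101.6]), 13.4) 0.037 bar (array([556.6, 391.7]), array([115.9,  29.5]), 0.1) 0.0308 dist 34.6 yaw -67.4 mid [560.6 382.2]
green scene head (array([575. , 367.8]), array([153.1,  58.5]), 40.0) 0.0372 bar (array([570.1, 386.5]), array([134.3,  25.8]), 0.3) 0.0308 dist 19.3 yaw -75.3 mid [570.8 383.9]
yellow top head (array([507.2, 299.6]), array([56.1, 39.5]), 11.2) 0.0431 bar (array([463.5, 287.6]), array([134.5,  28.4]), 6.3) 0.0307 dist 45.3 yaw 15.4 mid [478.6 291.7]
yellow scene head (array([506.4, 296.4]), array([56.3, 42.1]), 10.9) 0.0433 bar (array([480.9, 295.9]), array([150.3,  99. ]), 45.5) 0.031 dist 25.5 yaw 1.1 mid [486.7 296. ]
white top head (array([552.2, 179.9]), array([55.8, 39.9]), 10.9) 0.0547 bar (array([483.6, 166.8]), array([80.6, 21.6]), 10.9) 0.0305 dist 69.8 yaw 10.8 mid [511. 172.]
white scene head (array([552.3, 176.1]), array([55.9, 41.5]), 12.6) 0.0553 bar (array([481.3, 163.2]), array([73.7, 23.3]), 10.7) 0.0312 dist 72.2 yaw 10.3 mid [509.9 168.4]
clk 0.75 pos [ 0.2042 -0.5907  0.2314] yaw -70.9 tilt 0.01 grip 0.999 F [-0.2  0.   1.1] j7 -0.09 
  delta cm [-67.51 -62.04   3.13] turn 0.535
```

Emit:
servo_tool:
  deltas:
    - [[-2.2,-3.3,0],0,8.54]
    - [[-2.2,-3.3,0],0,8.54]
    - [[-2.2,-3.3,0],0,8.54]
    - [[-2.2,-3.3,0],0,8.54]
    - [[-2.2,-3.3,0],0,8.54]
    - [[-2.2,-3.3,0],0,8.54]
    - [[-2.2,-3.3,0],0,8.54]
    - [[-2.2,-3.3,0],0,8.54]
    - [[-2.2,-3.3,0],0,8.54]
    - [[-2.2,-3.3,0],0,8.54]
    - [[-2.2,-3.3,0],0,8.54]
    - [[-2.2,-3.3,0],0,8.54]
  force: 60

```text
clock: 1.75
position: [0.4979, -0.2053, 0.2303]
ee_rot: [0.809, -0.588, 0.002, 0.003]
ft_force: [0.8, -0.9, 0.9]
grip_width: 0.996
```

```bash
python3 -c "
from m import *
goto(.5708,.256,.2,78.5)"
```

```text
clk 1.75 pos [ 0.4979 -0.2053  0.2303] yaw -72.0 tilt 0.41 grip 0.996 F [ 0.8 -0.9  0.9] j7 -1.01 
  delta cm [-41.65 -21.17   2.69] turn 0.514
```

Emit:
servo_tool:
  deltas:
    - [[-3.5,-1.8,0],0,8.54]
    - [[-3.5,-1.8,0],0,8.54]
    - [[-3.5,-1.8,0],0,8.54]
    - [[-3.5,-1.8,0],0,8.54]
    - [[-3.5,-1.8,0],0,8.54]
    - [[-3.5,-1.8,0],0,8.54]
    - [[-3.5,-1.8,0],0,8.54]
    - [[-3.5,-1.8,0],0,8.54]
    - [[-3.5,-1.8,0],0,8.54]
    - [[-3.5,-1.8,0],0,8.54]
    - [[-3.5,-1.8,0],0,8.54]
    - [[-2,-1,0],0,8.54]

```text
clock: 2.75
position: [0.5744, 0.2689, 0.2294]
ee_rot: [0.809, -0.588, 0.004, 0.001]
ft_force: [0.6, -0.1, 0.4]
grip_width: 1.004
```

Emit:
servo_tool:
  deltas:
    - [[0,0,0],0.1,8.54]
    - [[0,0,0],0.1,8.54]
    - [[0,0,0],0.1,8.54]
    - [[0,0,0],0.1,8.54]
    - [[0,0,0],0.1,8.54]
    - [[0,0,0],0,8.54]

```text
clock: 3.25
position: [0.5717, 0.2798, 0.2279]
ee_rot: [-0.634, 0.773, -0.001, 0.001]
ft_force: [-0.2, 0.7, 0.3]
grip_width: 0.999
```

Run:
```python
from m import *
goto(.5708,.256,.014,78.5)
s=telemetry.get_obs(); p=s["position"]
for n in("top","scene"):
    im,d=shoot(n,n+"1"); P=cloud(n,d); m=(np.hypot(P[...,0]-p[0],P[...,1]-p[1])<.09)&(P[...,2]>p[2]-.02)&(P[...,2]<p[2]+.2)
    q=P[m]; print(n,m.sum())
    for a in np.arange(-.02,.2,.02):
        k=q[(q[:,2]>p[2]+a)&(q[:,2]<p[2]+a+.02)]
        if len(k)>10: print(round(a,2),len(k),rect(k),k.mean(0).round(4))
```

```text
clk 3.25 pos [0.5717 0.2798 0.2279] yaw -101.3 tilt 0.18 grip 0.999 F [-0.2  0.7  0.3] j7 -2.46 
  delta cm [ 2.33 -0.32 21.39] turn 0.003
top 0
scene 1729
0.0 12 (array([578.1, 276.6]), array([20.1, 95.9]), 0.0) [0.5764 0.3061 0.2449]
0.02 97 (array([573.6, 277.7]), array([114.5,  25.2]), 83.0) [0.5734 0.2785 0.258 ]
0.04 87 (array([572.3, 283.8]), array([126.,  23.]), 78.4) [0.5756 0.285  0.2771]
0.06 218 (array([571.8, 278.8]), array([150.6,  30.2]), 78.8) [0.5727 0.2668 0.299 ]
0.08 236 (array([574.3, 278.3]), array([145.5,  30.6]), 75.5) [0.5759 0.2643 0.3178]
0.1 297 (array([576.5, 276.7]), array([141.2,  29.5]), 74.7) [0.573  0.2582 0.3382]
0.12 122 (array([583.4, 249.3]), array([80.7, 43.8]), 32.0) [0.5803 0.2504 0.3607]
0.14 211 (array([582.2, 260.4]), array([74. , 34.4]), 34.2) [0.5851 0.2543 0.3778]
0.16 280 (array([580.8, 262.2]), array([74.6, 38.8]), 33.3) [0.5837 0.2569 0.3981]
0.18 169 (array([583.9, 258.8]), array([84.4, 39.7]), 35.1) [0.5871 0.2522 0.4223]
```

View pics/top1.png

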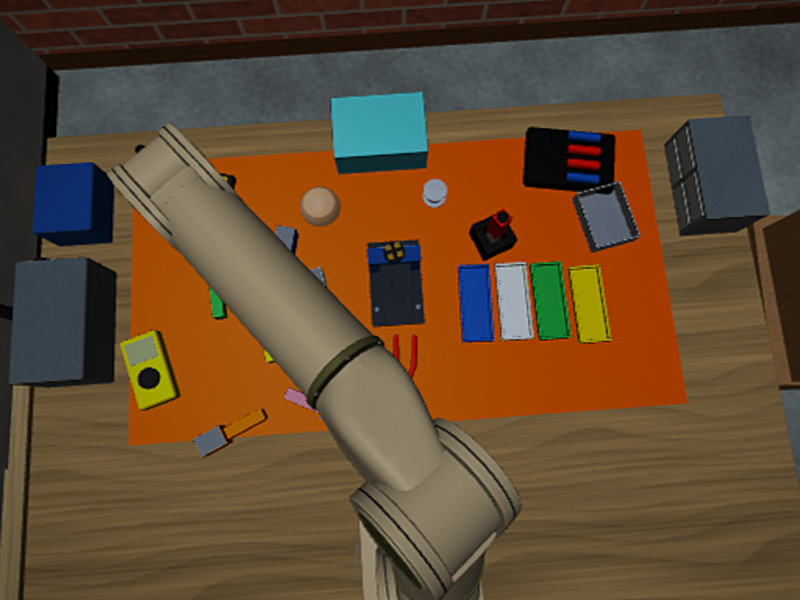

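Top view now shows the arm over the blue block (285,240). The scene camera agrees with the gripper to ~1.5 mm. J7 is near its limit, so I take a half turn back.

Emit:
servo_tool:
  deltas:
    - [[0,0,0],-0.124,8.54]
    - [[0,0,0],-0.124,8.54]
    - [[0,0,0],-0.124,8.54]
    - [[0,0,0],-0.124,8.54]
    - [[0,0,0],-0.124,8.54]
    - [[0,0,0],-0.124,8.54]
    - [[0,0,0],-0.124,8.54]
    - [[0,0,0],-0.124,8.54]
    - [[0,0,0],-0.124,8.54]
    - [[0,0,0],-0.124,8.54]
    - [[0,0,0],-0.124,8.54]
    - [[0,0,0],-0.124,8.54]

```text
clock: 4.35
position: [0.5731, 0.2769, 0.2287]
ee_rot: [0.992, -0.127, 0.003, 0.001]
ft_force: [-0.7, -0.4, 0.2]
grip_width: 1.0
```

Emit:
servo_tool:
  deltas:
    - [[0,0,0],-0.124,8.54]
    - [[0,0,0],-0.124,8.54]
    - [[0,0,0],-0.124,8.54]
    - [[0,0,0],-0.124,8.54]
    - [[0,0,0],-0.124,8.54]
    - [[0,0,0],-0.124,8.54]
    - [[0,0,0],-0.124,8.54]
    - [[0,0,0],-0.124,8.54]
    - [[0,0,0],-0.124,8.54]
    - [[0,0,0],-0.124,8.54]
    - [[0,0,0],-0.124,8.54]
    - [[0,0,0],-0.124,8.54]

```text
clock: 5.35
position: [0.5757, 0.2727, 0.2302]
ee_rot: [0.812, 0.583, 0.003, 0.003]
ft_force: [0.7, 0.2, -0.0]
grip_width: 0.999
```

```bash
python3 -c "
from m import *
goto(.5708,.2555,.014,78.5)"
```

```text
clk 5.35 pos [0.5757 0.2727 0.2302] yaw 71.4 tilt 0.46 grip 0.999 F [ 0.7  0.2 -0. ] j7 0.39 
  delta cm [-1.8  -0.09 21.61] turn -0.124
```

Emit:
servo_tool:
  deltas:
    - [[-1.8,-0.1,0],-0.124,8.54]
    - [[0,0,4],0,8.54]
    - [[0,0,4],0,8.54]
    - [[0,0,4],0,8.54]
    - [[0,0,4],0,8.54]
    - [[0,0,2],0,8.54]
    - [[0,0,0],0,8.54]

```text
clock: 5.93
position: [0.5743, 0.2535, 0.0465]
ee_rot: [0.765, 0.644, 0.006, 0.004]
ft_force: [0.0, 0.2, 0.3]
grip_width: 1.001
```

```bash
python3 -c "
from m import *
goto(.5708,.2555,.014,78.5)"
```

```text
clk 5.93 pos [0.5743 0.2535 0.0465] yaw 80.2 tilt 0.87 grip 1.001 F [0.  0.2 0.3] j7 0.45 
  delta cm [ 0.13 -0.42  3.24] turn 0.03
```

Emit:
servo_tool:
  deltas:
    - [[0.1,-0.4,1.2],0.03,8.54]
    - [[0,0,1.2],0,8.54]
    - [[0,0,0.7],0,8.54]
    - [[0,0,0],0,2]
    - [[0,0,0],0,2]
    - [[0,0,0],0,2]
    - [[0,0,0],0,1]
    - [[0,0,0],0,1]
    - [[0,0,0],0,1]
    - [[0,0,0],0,1]
  force: 70

```text
clock: 6.77
position: [0.5753, 0.2559, 0.0214]
ee_rot: [0.772, 0.636, 0.01, 0.005]
ft_force: [0.8, 0.6, -2.8]
grip_width: 0.258
```

```bash
python3 -c "
from m import *
goto(.5708,.2555,.014,78.5)"
```

```text
clk 6.77 pos [0.5753 0.2559 0.0214] yaw 79.0 tilt 1.30 grip 0.258 F [ 0.8  0.6 -2.8] j7 0.41 
  delta cm [-0.14 -0.45  0.73] turn 0.009
```

Emit:
servo_tool:
  deltas:
    - [[0,0,0],0,4]
    - [[0,0,0],0,4]
    - [[0,0,0],0,4]
    - [[0,-0.4,0.5],0,4]
    - [[0,0,0.4],0,4]
    - [[0,0,0],0,4]

```text
clock: 7.27
position: [0.5716, 0.2569, 0.0119]
ee_rot: [0.771, 0.636, 0.011, 0.005]
ft_force: [0.7, -0.1, 0.3]
grip_width: 0.465
```

```bash
python3 -c "
from m import *
goto(.5708,.2555,.014,78.5)"
```

```text
clk 7.27 pos [0.5716 0.2569 0.0119] yaw 79.0 tilt 1.37 grip 0.465 F [ 0.7 -0.1  0.3] j7 0.40 
  delta cm [-0.15 -0.05 -0.21] turn 0.009
```

Emit:
servo_tool:
  deltas:
    - [[0,0,0],0,1]
    - [[0,0,0],0,1]
    - [[0,0,0],0,1]
    - [[0,0,0],0,1]
    - [[0,0,0],0,1]
    - [[0,0,-1],0,1]
    - [[0,0,-3],0,1]
    - [[0,0,-4],0,1]
    - [[0,0,-4],0,1]
    - [[0,0,0],0,1]
    - [[0,0,0],0,1]

```text
clock: 8.18
position: [0.5659, 0.2553, 0.1362]
ee_rot: [0.771, 0.637, 0.007, 0.004]
ft_force: [0.4, 0.5, -3.7]
grip_width: 0.262
```

Run:
```python
from m import *
from scipy.spatial.transform import Rotation as Ro
print(Ro.from_quat(telemetry.get_obs()["ee_rot"]).as_matrix()[:,2])
goto(.587-.082-.06,.0075,.10,89.5)
shoot("scene","scene2")
```

```text
[ 0.01553957  0.00336251 -0.9998736 ]
clk 8.18 pos [0.5659 0.2553 0.1362] yaw 79.1 tilt 0.91 grip 0.262 F [ 0.4  0.5 -3.7] j7 0.48 
  delta cm [-26.64  -7.23   3.35] turn -0.182
```

View pics/scene2.png

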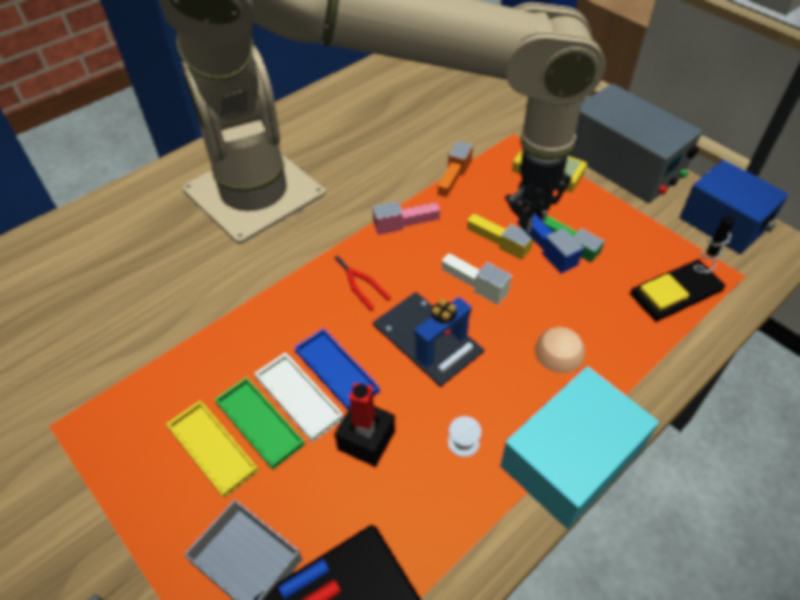

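Emit:
servo_tool:
  deltas:
    - [[0,-4,0],0,1]
    - [[0,-4,0],0,1]
    - [[0,-3,0],0,1]
    - [[0,0,0],-0.09,1]
    - [[0,0,0],-0.09,1]
    - [[-3.5,0,0],0,1]
    - [[-3.5,0,0],0,1]
    - [[-3.5,0,0],0,1]
    - [[-3.5,0,0],0,1]
    - [[-3.5,0,0],0,1]
    - [[-3.5,0,0],0,1]
    - [[-3.5,0,0],0,1]

```text
clock: 9.23
position: [0.4443, 0.0316, 0.1233]
ee_rot: [0.7, 0.714, 0.003, -0.001]
ft_force: [2.0, -1.0, -1.8]
grip_width: 0.263
```

Run:
```python
from m import *
goto(.445,.0075,.06,89.5)
```

```text
clk 9.23 pos [0.4443 0.0316 0.1233] yaw 91.2 tilt 0.39 grip 0.263 F [ 2.  -1.  -1.8] j7 1.17 
  delta cm [-2.45  0.    6.32] turn 0.03
```

Emit:
servo_tool:
  deltas:
    - [[-2.0,0,2.5],0.03,1]
    - [[-0.4,0,2],0,1]
    - [[0,0,1.5],0,1]
    - [[0,0,0],0,1]
    - [[0,0,0],0,1]

```text
clock: 9.65
position: [0.4417, -0.0075, 0.0576]
ee_rot: [0.718, 0.696, -0.0, -0.002]
ft_force: [0.8, -0.1, -1.6]
grip_width: 0.263
```

Run:
```python
from m import *
goto(.445,.0075,.027,89.5)
for n in("scene",):
    im,d=shoot(n,n+"3"); P=cloud(n,d); X,Y,Z=P[...,0],P[...,1],P[...,2]
    m=(X>.49)&(X<.58)&(abs(Y-.007)<.04)&(Z>.06)&(Z<.1)
    hsv=cv2.cvtColor(im,cv2.COLOR_BGR2HSV).astype(int); g=m&(hsv[...,1]<100)&(hsv[...,2]>80)
    p=P[g]; print(len(p),rect(p),np.median(p,0)); A=np.c_[p[:,:2]-p[:,:2].mean(0),np.ones(len(p))]; print(np.linalg.lstsq(A,p[:,2],rcond=None)[0])
```

```text
clk 9.65 pos [ 0.4417 -0.0075  0.0576] yaw 88.2 tilt 0.24 grip 0.263 F [ 0.8 -0.1 -1.6] j7 1.10 
  delta cm [1.5  0.29 3.07] turn -0.023
226 (array([524.5, -10. ]), array([41.3, 55.4]), 87.5) [ 0.52625275 -0.01069225  0.09319666]
[-0.02426276 -0.02959808  0.09312809]
```

Emit:
servo_tool:
  deltas:
    - [[1.4,1.3,0],-0.023,1]
    - [[0,0,0],0,1]
    - [[0,0,0],0,1]
    - [[0,0,1.2],0,1]
    - [[0,0,0.8],0,1]
    - [[0,0,0.3],0,1]
    - [[0,0,0],0,1]
    - [[0,0,0],0,1]

```text
clock: 10.37
position: [0.4558, 0.009, 0.0354]
ee_rot: [0.708, 0.706, 0.0, -0.001]
ft_force: [-0.5, -0.2, -2.7]
grip_width: 0.263
```

Run:
```python
from m import *
goto(.455,.0072,.025,89.5)
```

```text
clk 10.37 pos [0.4558 0.009  0.0354] yaw 89.8 tilt 0.13 grip 0.263 F [-0.5 -0.2 -2.7] j7 1.04 
  delta cm [-0.18 -0.08  1.04] turn 0.006
```

Emit:
servo_tool:
  deltas:
    - [[-0.15,0,0.4],0,1]
    - [[0,0,0.3],0,1]
    - [[0,0,0.2],0,1]
    - [[0,0,0.1],0,1]
    - [[0,0,0],0,1]
    - [[0,0,0.15],0,1]
    - [[0,0,0],0,1]

```text
clock: 10.95
position: [0.4564, 0.007, 0.0238]
ee_rot: [0.708, 0.706, 0.001, -0.0]
ft_force: [-2.3, -0.2, 1.5]
grip_width: 0.261
```

Run:
```python
from m import *
goto(.455,.0072,.025,89.5)
```

```text
clk 10.95 pos [0.4564 0.007  0.0238] yaw 89.8 tilt 0.07 grip 0.261 F [-2.3 -0.2  1.5] j7 1.02 
  delta cm [ 0.02 -0.14 -0.12] turn 0.005
```

Emit:
servo_tool:
  deltas:
    - [[0,0,0],0,3.5]
    - [[0,0,0],0,3.5]
    - [[0,0,-0.1],0,3.5]
    - [[0,0,0],0,3.5]
    - [[0,0,0],0,1.5]
    - [[0,0,0],0,1.5]
    - [[0,0,0],0,1.5]
    - [[0,1.0,0],0,1.5]
    - [[0,1.0,0],0,1.5]
    - [[0,1.0,0],0,1.5]
    - [[0,0,0],0,1.5]
  force: 40

```text
clock: 11.87
position: [0.4872, 0.0069, 0.0257]
ee_rot: [0.709, 0.706, -0.001, -0.0]
ft_force: [1.8, -0.6, -1.3]
grip_width: 0.27
```

Run:
```python
from m import *
goto(.5065,.0072,.025,89.5)
```

```text
clk 11.87 pos [0.4872 0.0069 0.0257] yaw 89.8 tilt 0.10 grip 0.270 F [ 1.8 -0.6 -1.3] j7 1.01 
  delta cm [0.04 1.93 0.07] turn 0.005
```

Emit:
servo_tool:
  deltas:
    - [[0,0.6,0],0,1.5]
    - [[0,0.6,0],0,1.5]
    - [[0,0.3,0],0,1.5]
    - [[0,0.2,0],0,1.5]
    - [[0,0,0],0,1.5]

```text
clock: 12.28
position: [0.5036, 0.0078, 0.0256]
ee_rot: [0.708, 0.706, -0.003, -0.002]
ft_force: [-1.6, -1.9, 2.6]
grip_width: 0.27
```

Emit:
servo_tool:
  deltas:
    - [[0,0.2,0],0,1.5]
    - [[0,0.2,0],0,1.5]
    - [[0,0,0],0,1.5]

```text
clock: 12.53
position: [0.5068, 0.008, 0.0256]
ee_rot: [0.708, 0.706, -0.004, -0.002]
ft_force: [-0.6, -0.4, 4.0]
grip_width: 0.269
```

Run:
```python
from m import *
goto(.5065,.0072,.025,89.5)
for n in("scene",):
    im,d=shoot(n,n+"4"); P=cloud(n,d); X,Y,Z=P[...,0],P[...,1],P[...,2]
    m=(X>.49)&(X<.64)&(abs(Y-.007)<.03)&(Z>.05)&(Z<.068)
    hsv=cv2.cvtColor(im,cv2.COLOR_BGR2HSV).astype(int); g=m&(hsv[...,1]<100)&(hsv[...,2]>80)
    p=P[g]; print(len(p),p.min(0),p.max(0),np.median(p,0))
    gate("topavg",n+"4")
```

```text
clk 12.53 pos [0.5068 0.008  0.0256] yaw 89.9 tilt 0.50 grip 0.269 F [-0.6 -0.4  4. ] j7 1.01 
  delta cm [-0.08 -0.03  0.06] turn 0.006
105 [ 0.51338712 -0.01221523  0.05510099] [0.61547879 0.029054   0.06703766] [0.60335609 0.00637742 0.06138727]
top plate 1270 mean [0.5258 0.011  0.0124] zpct [0.0102 0.0124 0.0147] (array([548.2,  10.8]), array([109.5, 184.4]), 89.7)
top beam 230 mean [0.5839 0.009  0.1021] zpct [0.0994 0.1024 0.1043] (array([586. ,  10.3]), array([104.4,  34.6]), 89.8)
top brass 83 mean [0.5863 0.0103 0.1254] zpct [0.1186 0.1271 0.1305] (array([587.5,  10.8]), array([33.7, 36.9]), 9.4)
   q [253.7 156.6] [0.5973 0.0032 0.1273] 17
   q [248.  158.2] [0.5941 0.021  0.1252] 20
   q [255.7 161.7] [ 0.5812 -0.0019  0.1249] 23
   q [249.3 163.7] [0.5764 0.0184 0.1247] 23
scene plate 628 mean [ 0.5569 -0.0158  0.013 ] zpct [0.01   0.013  0.0161] (array([551.3,   5.8]), array([181. , 107.1]), 0.1)
scene beam 289 mean [ 0.5899 -0.0052  0.1022] zpct [0.0971 0.1024 0.1055] (array([563.6,   5. ]), array([103.6,  80.4]), 89.7)
scene brass 285 mean [ 0.5477 -0.0044  0.2257] zpct [0.1192 0.2191 0.3969] (array([502.5,   1.6]), array([188.6, 104.4]), 27.4)
   q [288.  105.5] [0.5317 0.0636 0.369 ] 10
   q [217. 105.] [ 0.4498 -0.0752  0.3987] 11
   q [222.8 114.5] [ 0.466  -0.0737  0.3811] 19
   q [285.1 112. ] [0.5313 0.0557 0.354 ] 8
   q [281. 127.] [0.5532 0.0215 0.3435] 7
   q [249.  159.8] [ 0.5007 -0.033   0.2326] 19
   q [279.  155.5] [0.5418 0.0303 0.2348] 8
   q [276.4 163.6] [0.546  0.0177 0.2176] 14
   q [283.3 198.2] [0.587  0.0066 0.1253] 138
scene foot 10 mean [0.5993 0.0382 0.0639] zpct [0.0443 0.0663 0.0801] (array([599.2,  32.2]), array([54.9,  1. ]), 87.7)
scene fence 114 mean [0.6218 0.0074 0.0235] zpct [0.0171 0.0241 0.0274] (array([618.3,   9.7]), array([16.1, 81.3]), 0.6)
```

Emit:
servo_tool:
  deltas:
    - [[0,0,0],0,5]
    - [[0,0,0],0,5]
    - [[0,0,0],0,5]
    - [[0,0,-1],0,6]
    - [[0,0,-3],0,8.54]
    - [[0,0,-4],0,8.54]
    - [[0,0,-4],0,8.54]
    - [[0,0,-4],0,8.54]
    - [[0,0,-4],0,8.54]
    - [[0,0,-4],0,8.54]
    - [[0,0,0],0,8.54]

```text
clock: 13.5
position: [0.5059, 0.0109, 0.2764]
ee_rot: [0.706, 0.709, -0.004, -0.006]
ft_force: [0.8, 0.6, -0.4]
grip_width: 1.002
```

Emit:
servo_tool:
  deltas:
    - [[-3.5,1.9,0],0,8.54]
    - [[-3.5,1.9,0],0,8.54]
    - [[-3.5,1.9,0],0,8.54]
    - [[-3.5,1.9,0],0,8.54]
    - [[-3.5,1.9,0],0,8.54]
    - [[-2,1.2,0],0,8.54]
    - [[0,0,0],-0.115,8.54]
    - [[0,0,0],-0.115,8.54]
    - [[0,0,0],-0.115,8.54]
    - [[0,0,0],-0.115,8.54]
    - [[0,0,0],-0.115,8.54]
    - [[0,0,0],0,8.54]

```text
clock: 14.5
position: [0.6193, -0.1913, 0.2859]
ee_rot: [0.463, 0.886, -0.001, -0.002]
ft_force: [-0.7, -0.8, 0.2]
grip_width: 1.004
```

Run:
```python
from m import *
goto(.6293,-.207,.106,122.7)
blocks("topavg","scene4",["blue"]) if 0 else None
im,d=shoot("top","top5"); P=cloud("top",d); X,Y,Z=P[...,0],P[...,1],P[...,2]
from m import seg
m,_,_=seg("top","top5","blue"); k=m&(X>.43)&(X<.58)&(abs(Y)<.05)&(Z>.035)&(Z<.05); print(k.sum(), rect(P[k]) if k.sum()>5 else "")
```

```text
clk 14.50 pos [ 0.6193 -0.1913  0.2859] yaw 124.9 tilt 0.25 grip 1.004 F [-0.7 -0.8  0.2] j7 2.03 
  delta cm [-1.890e+00 -1.000e-02  1.799e+01] turn 0.038
181 (array([519. ,  10.7]), array([23.5, 83.5]), 90.0)
```

Emit:
servo_tool:
  deltas:
    - [[-1.8,0,0],0.038,8.54]
    - [[0,0,3],0,8.54]
    - [[0,0,3.5],0,8.54]
    - [[0,0,3],0,8.54]
    - [[0,0,1.5],0,8.54]
    - [[0,0,0],0,8.54]
    - [[0,0,0],0,8.54]

```text
clock: 15.13
position: [0.6304, -0.2059, 0.1767]
ee_rot: [0.497, 0.868, 0.0, 0.001]
ft_force: [0.2, -0.3, 0.7]
grip_width: 0.998
```

Run:
```python
from m import *
goto(.6293,-.207,.104,122.7)
```

```text
clk 15.13 pos [ 0.6304 -0.2059  0.1767] yaw 120.4 tilt 0.10 grip 0.998 F [ 0.2 -0.3  0.7] j7 1.94 
  delta cm [-0.03 -0.16  7.26] turn -0.04
```

Emit:
servo_tool:
  deltas:
    - [[0,-0.15,1.5],-0.04,8.54]
    - [[0,0,2],0,8.54]
    - [[0,0,2],0,8.54]
    - [[0,0,1],0,8.54]
    - [[0,0,0.4],0,8.54]
    - [[0,0,0],0,8.54]

```text
clock: 15.63
position: [0.6333, -0.2069, 0.1156]
ee_rot: [0.484, 0.875, 0.002, 0.006]
ft_force: [0.3, 0.3, -0.1]
grip_width: 1.0
```

Run:
```python
from m import *
goto(.6293,-.207,.104,122.7)
```

```text
clk 15.63 pos [ 0.6333 -0.2069  0.1156] yaw 122.1 tilt 0.71 grip 1.000 F [ 0.3  0.3 -0.1] j7 1.93 
  delta cm [ 0.22 -0.35  1.16] turn -0.011
```

Emit:
servo_tool:
  deltas:
    - [[0.2,-0.35,0.6],0,8.54]
    - [[0,0,0.4],0,8.54]
    - [[0,0,0.2],0,8.54]
    - [[0,0,0],0,8.54]
    - [[0,0,0],0,2]
    - [[0,0,0],0,2]
    - [[0,0,0],0,2]
    - [[0,0,0],0,2]
    - [[0,0,0],0,2]
    - [[0,0,0],0,2]
    - [[0,0,0],0,2]
  force: 60

```text
clock: 16.55
position: [0.6314, -0.207, 0.1081]
ee_rot: [0.485, 0.875, 0.003, 0.009]
ft_force: [-0.1, 0.7, 0.0]
grip_width: 0.341
```

Run:
```python
from m import *
goto(.6293,-.207,.104,122.7)
```

```text
clk 16.55 pos [ 0.6314 -0.207   0.1081] yaw 122.0 tilt 1.05 grip 0.341 F [-0.1  0.7  0. ] j7 1.93 
  delta cm [ 0.12 -0.18  0.41] turn -0.013
```

Emit:
servo_tool:
  deltas:
    - [[0,0,-1.5],0,2]
    - [[0,0,-2],0,2]
    - [[0,0,-2],0,2]
    - [[0,0,-2],0,2]
    - [[0,0,-2.5],0,2]
    - [[0,0,-2.5],0,2]
    - [[0,0,-2],0,2]
    - [[0,0,0],0,2]
    - [[0,0,0],0,2]

```text
clock: 17.3
position: [0.6266, -0.2053, 0.2644]
ee_rot: [0.484, 0.875, 0.003, 0.007]
ft_force: [-0.5, 1.0, -2.3]
grip_width: 0.342
```

Run:
```python
from m import *
goto(.587,.0073,.25,104.6)
```

```text
clk 17.30 pos [ 0.6266 -0.2053  0.2644] yaw 122.1 tilt 0.85 grip 0.342 F [-0.5  1.  -2.3] j7 2.00 
  delta cm [20.12  7.93  1.34] turn 0.305
```

Emit:
servo_tool:
  deltas:
    - [[2.2,0.9,0],0,2]
    - [[2.5,1,0],0,2]
    - [[2.5,1,0],0,2]
    - [[2.5,1,0],0,2]
    - [[2.5,1,0],0,2]
    - [[2.5,1,0],0,2]
    - [[2.2,0.9,0],0,2]
    - [[1,0.4,0],0.1,2]
    - [[0,0,0],0.1,2]
    - [[0,0,0],0.1,2]
    - [[0,0,0],0,2]
    - [[0,0,0],0,2]

```text
clock: 18.3
position: [0.5851, -0.0076, 0.2536]
ee_rot: [0.613, 0.79, -0.001, 0.001]
ft_force: [-0.2, 0.2, -2.0]
grip_width: 0.347
```

Run:
```python
from m import *
goto(.587,.0073,.25,104.6)
im,d=shoot("scene","scene6"); P=cloud("scene",d); X,Y,Z=P[...,0],P[...,1],P[...,2]
hsv=cv2.cvtColor(im,cv2.COLOR_BGR2HSV).astype(int)
p0=telemetry.get_obs()["position"]
m=(np.hypot(X-p0[0],Y-p0[1])<.035)&(Z>.132)&(Z<.25)
for a in np.arange(.13,.25,.012):
    k=P[m&(Z>=a)&(Z<a+.012)]
    if len(k)>5: print(round(a,3),len(k),rect(k))
```

```text
clk 18.30 pos [ 0.5851 -0.0076  0.2536] yaw 104.4 tilt 0.14 grip 0.347 F [-0.2  0.2 -2. ] j7 1.41 
  delta cm [1.4  0.56 0.35] turn -0.004
0.154 13 (array([589.9, -11.9]), array([23.9,  5.9]), 65.7)
0.166 31 (array([589.2, -14.3]), array([28. , 12.5]), 48.9)
0.178 32 (array([588.1, -15.6]), array([27.9, 11.4]), 34.8)
0.19 45 (array([586.8, -13.3]), array([29.9, 17. ]), 38.8)
0.202 34 (array([590.9, -13.4]), array([27.6, 11.5]), 53.8)
0.214 35 (array([591.4, -12.5]), array([37.6, 17.7]), 60.2)
0.226 53 (array([592.1, -14.6]), array([37.2, 20.5]), 55.0)
0.238 42 (array([592.3, -13.7]), array([37.3, 17.7]), 61.6)
```

Run:
```python
import cv2,numpy as np
a=np.load("scene6.npz")["im"]; cv2.imwrite("pics/c6.png",cv2.resize(a[130:250,225:345],(600,600),interpolation=cv2.INTER_CUBIC))
```

```text
(no output)
```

View pics/c6.png

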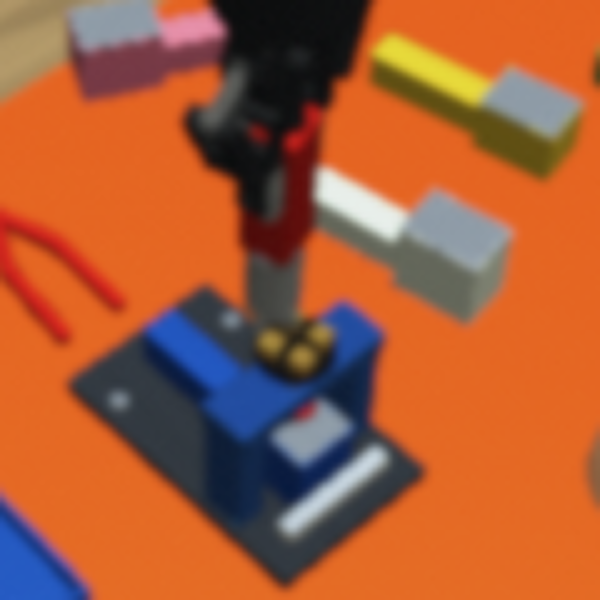

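Crop shows the blue block seated against the fence with its head under the red foot, and the driver held upright left of the screw (screw head at crop (296,350)).

Emit:
servo_tool:
  deltas:
    - [[1.4,0.4,0],0,2]
    - [[0,0,0],0,2]
    - [[0,0,0],0,2]

```text
clock: 18.6
position: [0.5854, 0.0053, 0.2523]
ee_rot: [0.611, 0.792, -0.001, 0.0]
ft_force: [-0.0, 0.2, -2.5]
grip_width: 0.344
```

Run:
```python
from m import *
goto(.589,.0078,.232,104.6)
a,d=shoot("scene","scene7"); s=a[176:198].astype(float)
hsv=cv2.cvtColor(a,cv2.COLOR_BGR2HSV).astype(int)
for v in range(180,206,2): 
    print(v,"".join("%4d"%x for x in a[v,270:300,2]))
```

```text
clk 18.60 pos [0.5854 0.0053 0.2523] yaw 104.7 tilt 0.14 grip 0.344 F [-0.   0.2 -2.5] j7 1.39 
  delta cm [0.15 0.42 2.02] turn 0.002
180  229 229 229 229 229 228 218 178 117  76  73  76  76  75  76  80  82  86 113 164 207 225 227 224 215 201 180 152 126 111
182  229 229 229 229 229 228 217 174 110  70  65  65  66  68  71  73  75  84 120 177 214 227 229 229 229 228 226 218 206 190
184  229 229 229 229 229 228 216 172 107  68  64  66  67  69  70  74  77  87 127 184 219 228 229 229 229 229 229 229 229 228
186  229 229 229 229 229 228 216 173 108  69  65  66  68  69  71  75  78  91 135 189 221 229 229 229 229 229 229 229 229 229
188  214 225 228 229 229 228 217 178 117  76  67  68  69  70  72  75  81 107 158 203 225 228 227 226 226 228 229 229 229 229
190  131 171 203 221 228 229 226 212 178 130  89  74  71  73  74  76  82 116 171 207 212 194 168 151 160 189 212 224 228 229
192   90 110 131 164 197 219 227 227 212 171 117  96 110 122 121 106  88 104 141 153 131  92  59  45  52  78 117 159 196 218
194  106 113 102  92 111 149 181 187 167 126  93 101 124 136 127  96  69  79 102 106  87  63  44  35  34  36  41  61 100 146
196   61  63  60  54  54  62  81 106 122 122 106  88  76  73  64  61  87 124 151 157 142 109  69  43  35  34  34  35  39  55
198   50  51  50  50  50  58  90 129 154 160 147 114  73  54  62  73  81  95 113 120 108  79  50  36  35  34  34  33  31  34
200   45  47  50  50  48  47  59  80 100 109  98  73  74 111 142 151 139 111  82  63  49  36  32  32  33  32  29  26  27  44
202   37  41  43  46  45  39  31  31  39  46  43  45  70 107 133 144 134 105  67  36  23  22  27  28  28  25  22  21  29  69
204   35  34  35  35  36  34  31  26  22  20  22  25  35  50  67  76  69  51  32  22  20  23  23  21  19  18  18  18  35  92
```

Emit:
servo_tool:
  deltas:
    - [[0.1,0.22,0.6],0,2]
    - [[0,0,0.6],0,2]
    - [[0,0,0.5],0,2]
    - [[0,0,0.3],0,2]
    - [[0,0,0],0,2]

```text
clock: 19.07
position: [0.5873, 0.0054, 0.2292]
ee_rot: [0.61, 0.792, -0.001, -0.001]
ft_force: [0.2, -0.2, -1.7]
grip_width: 0.344
```

Run:
```python
from m import *
goto(.5873,.0068,.2175,104.6)
```

```text
clk 19.07 pos [0.5873 0.0054 0.2292] yaw 104.8 tilt 0.17 grip 0.344 F [ 0.2 -0.2 -1.7] j7 1.38 
  delta cm [0.14 0.04 1.17] turn 0.003
```

Emit:
servo_tool:
  deltas:
    - [[0.14,0.04,0.2],0,2]
    - [[0,0,0.2],0,2]
    - [[0,0,0.2],0,2]
    - [[0,0,0.2],0,2]
    - [[0,0,0.2],0,2]
    - [[0,0,0],0,2]

```text
clock: 19.57
position: [0.5881, 0.007, 0.2194]
ee_rot: [0.61, 0.792, -0.001, 0.0]
ft_force: [-0.8, -0.5, -0.3]
grip_width: 0.34
```

Run:
```python
from m import *
goto(.5873,.0068,.2175,104.6); print(telemetry.get_obs()["torque"])
```

```text
clk 19.57 pos [0.5881 0.007  0.2194] yaw 104.8 tilt 0.07 grip 0.340 F [-0.8 -0.5 -0.3] j7 1.37 
  delta cm [ 0.   -0.08  0.2 ] turn 0.003
[-0.09186501  0.23397446  0.02676245]
```

Emit:
servo_tool:
  deltas:
    - [[0,0,0.15],0,2]
    - [[0,0,0.15],0,2]
    - [[0,0,0.1],0,2]
    - [[0,0,0],0,2]

```text
clock: 19.9
position: [0.5888, 0.0075, 0.2197]
ee_rot: [0.61, 0.792, -0.0, 0.002]
ft_force: [0.4, -0.3, -1.8]
grip_width: 0.344
```

Run:
```python
from m import *
goto(.5873,.0068,.2175,104.6); print(telemetry.get_obs()["torque"])
```

```text
clk 19.90 pos [0.5888 0.0075 0.2197] yaw 104.7 tilt 0.24 grip 0.344 F [ 0.4 -0.3 -1.8] j7 1.37 
  delta cm [-0.03 -0.16  0.22] turn 0.003
[0.00861183 0.04177579 0.04715539]
```

Emit:
servo_tool:
  deltas:
    - [[0,0,0.02],0.1,2]
    - [[0,0,0.02],0.1,2]
    - [[0,0,0.02],0.1,2]
    - [[0,0,0.02],0.1,2]
    - [[0,0,0.02],0.1,2]
    - [[0,0,0.02],0.1,2]
    - [[0,0,0],0,2]

```text
clock: 20.48
position: [0.5885, 0.0073, 0.2187]
ee_rot: [0.825, 0.565, 0.0, 0.002]
ft_force: [-0.5, 0.2, -0.3]
grip_width: 0.346
```

Run:
```python
from m import *
goto(.5878,.007,.2185,104.6); print(telemetry.get_obs()["torque"])
```

```text
clk 20.48 pos [0.5885 0.0073 0.2187] yaw 68.8 tilt 0.26 grip 0.346 F [-0.5  0.2 -0.3] j7 0.80 
  delta cm [-0.05 -0.05  0.02] turn -0.625
[0.06373401 0.1360658  0.01294373]
```

Emit:
servo_tool:
  deltas:
    - [[0,0,0.02],0.1,2]
    - [[0,0,0.02],0.1,2]
    - [[0,0,0.02],0.1,2]
    - [[0,0,0.02],0.1,2]
    - [[0,0,0.02],0.1,2]
    - [[0,0,0.02],0.1,2]
    - [[0,0,0.02],0.1,2]
    - [[0,0,0.02],0.1,2]
    - [[0,0,0.02],0.1,2]
    - [[0,0,0.02],0.1,2]
    - [[0,0,0.02],0.1,2]
    - [[0,0,0],0,2]

```text
clock: 21.48
position: [0.5869, 0.0077, 0.2169]
ee_rot: [0.999, 0.047, -0.0, 0.003]
ft_force: [-0.9, -0.8, 0.7]
grip_width: 0.344
```

Emit:
servo_tool:
  deltas:
    - [[0,0,0.02],0.1,2]
    - [[0,0,0.02],0.1,2]
    - [[0,0,0.02],0.1,2]
    - [[0,0,0.02],0.1,2]
    - [[0,0,0.02],0.1,2]
    - [[0,0,0.02],0.1,2]
    - [[0,0,0.02],0.1,2]
    - [[0,0,0.02],0.1,2]
    - [[0,0,0.02],0.1,2]
    - [[0,0,0.02],0.1,2]
    - [[0,0,0],0,2]

```text
clock: 22.4
position: [0.5864, 0.0093, 0.2154]
ee_rot: [0.905, -0.426, 0.0, 0.004]
ft_force: [-0.5, -0.4, 1.3]
grip_width: 0.343
```

```bash
cat >> m.py <<'E'
def footpx(tag,N=6):
    im=np.mean([eyes.camera("scene")[0].astype(float) for _ in range(N)],0); np.savez(tag+".npz",im=im,d=np.zeros((1,1)))
    r=im[205:220,278:294]; red=r[...,2]-1.0*r[...,1]; red=np.clip(red-15,0,None)
    v,u=np.mgrid[205:220,278:294]; print(tag,"red sum %.0f cen %.2f %.2f"%(red.sum(),(u*red).sum()/red.sum(),(v*red).sum()/red.sum()))
    for c in(284,285,286,287):
        s=red[:,c-278]; print(c,s.round(0).astype(int))
E
python3 - <<'E'
from m import *
goto(.5878,.007,.2185,104.6); print(telemetry.get_obs()["torque"])
footpx("f1")
for t in("scene6","scene7"):
    im=np.load(t+".npz")["im"].astype(float); r=im[205:220,278:294]; red=np.clip(r[...,2]-r[...,1]-15,0,None); v,u=np.mgrid[205:220,278:294]; print(t,red.sum(),(u*red).sum()/red.sum(),(v*red).sum()/red.sum())
    for c in(284,285,286,287): print(c,red[:,c-278].astype(int))
E
```

```text
clk 22.40 pos [0.5864 0.0093 0.2154] yaw -50.5 tilt 0.42 grip 0.343 F [-0.5 -0.4  1.3] j7 -1.15 
  delta cm [ 0.27  0.03 -0.31] turn 0.435
[-0.10496956  0.2069957  -0.03218979]
f1 red sum 1120 cen 285.61 212.36
284 [ 0  0  0  0  0  0  0 50 75 48  4  0  0  0  0]
285 [ 0  0  0  0  0  0 36 88 98 53  2  0  0  0  0]
286 [  0   0   0   0   0  14  70 103  89  38   0   0   0   0   0]
287 [ 0  0  0  0  0 27 68 77 50 10  0  0  0  0  0]
scene6 469.0 285.7590618336887 211.8997867803838
284 [ 0  0  0  0  0  0  0 28 25  0  0  0  0  0  0]
285 [ 0  0  0  0  0  0 28 61 44  2  0  0  0  0  0]
286 [ 0  0  0  0  0  7 51 68 37  0  0  0  0  0  0]
287 [ 0  0  0  0  0 13 42 41 12  0  0  0  0  0  0]
scene7 469.0 285.76119402985074 211.90405117270788
284 [ 0  0  0  0  0  0  0 27 25  0  0  0  0  0  0]
285 [ 0  0  0  0  0  0 28 62 44  2  0  0  0  0  0]
286 [ 0  0  0  0  0  6 51 69 37  0  0  0  0  0  0]
287 [ 0  0  0  0  0 13 42 41 12  0  0  0  0  0  0]
```

Emit:
servo_tool:
  deltas:
    - [[0.15,0,0.02],0.1,2]
    - [[0,0,0.02],0.1,2]
    - [[0,0,0.02],0.1,2]
    - [[0,0,0.02],0.1,2]
    - [[0,0,0],0,2]

```text
clock: 23.12
position: [0.5869, 0.0094, 0.2148]
ee_rot: [0.801, -0.599, -0.0, 0.003]
ft_force: [-0.5, -0.2, 1.2]
grip_width: 0.346
```

Run:
```python
from m import *
goto(.5878,.007,.2185,104.6); footpx("f2",2)
```

```text
clk 23.12 pos [0.5869 0.0094 0.2148] yaw -73.6 tilt 0.31 grip 0.346 F [-0.5 -0.2  1.2] j7 -1.54 
  delta cm [ 0.26 -0.02 -0.37] turn 0.031
f2 red sum 1189 cen 285.55 212.44
284 [ 0  0  0  0  0  0  0 51 81 58 10  0  0  0  0]
285 [  0   0   0   0   0   0  36  89 103  62   7   0   0   0   0]
286 [  0   0   0   0   0  14  70 105  92  42   0   0   0   0   0]
287 [ 0  0  0  0  0 28 68 78 52 11  0  0  0  0  0]
```

Emit:
servo_tool:
  deltas:
    - [[0,0,0.02],0.1,2]
    - [[0,0,0.02],0.1,2]
    - [[0,0,0.02],0.1,2]
    - [[0,0,0.02],0.1,2]
    - [[0,0,0],0,2]

```text
clock: 23.63
position: [0.5871, 0.0098, 0.2142]
ee_rot: [-0.671, 0.742, -0.0, -0.002]
ft_force: [-0.7, 0.7, 1.6]
grip_width: 0.345
```

Run:
```python
from m import *
goto(.5878,.007,.2185,104.6); footpx("f3",2)
```

```text
clk 23.63 pos [0.5871 0.0098 0.2142] yaw -95.8 tilt 0.26 grip 0.345 F [-0.7  0.7  1.6] j7 -1.91 
  delta cm [ 0.27 -0.1  -0.43] turn -0.355
f3 red sum 1212 cen 285.53 212.36
284 [ 5  0  0  0  0  0  0 52 80 58 10  0  0  0  0]
285 [  4   0   0   0   0   0  37  90 104  61   7   0   0   0   0]
286 [  0   0   0   0   0  14  70 106  92  42   0   0   0   0   0]
287 [ 0  0  0  0  0 28 68 78 51 11  0  0  0  0  0]
```

Emit:
servo_tool:
  deltas:
    - [[0,0,0.02],0.1,2]
    - [[0,0,0.02],0.1,2]
    - [[0,0,0.02],0.1,2]
    - [[0,0,0],0,2]

```text
clock: 24.07
position: [0.5873, 0.01, 0.2137]
ee_rot: [-0.559, 0.829, -0.0, -0.002]
ft_force: [-0.3, -0.1, 1.5]
grip_width: 0.342
```

Run:
```python
from m import *
goto(.5878,.007,.2185,104.6); footpx("f4",2)
```

```text
clk 24.07 pos [0.5873 0.01   0.2137] yaw -112.0 tilt 0.21 grip 0.342 F [-0.3 -0.1  1.5] j7 -2.18 
  delta cm [ 0.26 -0.15 -0.48] turn -0.639
f4 red sum 1245 cen 285.52 212.42
284 [ 0  0  0  0  0  0  0 54 84 60 12  0  0  0  0]
285 [  0   0   0   0   0   0  38  94 108  66   8   0   0   0   0]
286 [  0   0   0   0   0  14  71 108  97  46   0   0   0   0   0]
287 [ 0  0  0  0  0 28 69 79 53 12  0  0  0  0  0]
```

The red-pixel gauge rises until about Δ=2.95 rad and then plateaus, so the foot met the block there; the slot phase gives about 2.8–2.9. I turn 0.25 rad more for about 1.8–2 mm of compression.

Emit:
servo_tool:
  deltas:
    - [[0,0,0.02],0.1,2]
    - [[0,0,0.02],0.1,2]
    - [[0,0,0.01],0.05,2]
    - [[0,0,0],0,2]

```text
clock: 24.5
position: [0.5876, 0.0101, 0.2133]
ee_rot: [-0.46, 0.888, -0.0, -0.002]
ft_force: [-0.9, 0.0, 1.8]
grip_width: 0.344
```

Emit:
servo_tool:
  deltas:
    - [[0,0,0],-0.05,2]
    - [[0,0,-0.4],0,2]
    - [[0,0,-0.5],0,2]
    - [[0,0,-0.7],0,2]
    - [[0,0,-1],0,2]
    - [[0,0,-1.5],0,2]
    - [[0,0,-1],0,2]
    - [[0,0,0],0,2]

```text
clock: 25.17
position: [0.587, 0.0096, 0.2676]
ee_rot: [-0.49, 0.872, 0.0, -0.003]
ft_force: [0.2, 0.2, -1.9]
grip_width: 0.343
```

Run:
```python
from m import *
goto(.630,-.2055,.27,32.7)
```

```text
clk 25.17 pos [0.587  0.0096 0.2676] yaw -121.3 tilt 0.32 grip 0.343 F [ 0.2  0.2 -1.9] j7 -2.32 
  delta cm [ 16.14 -14.86  -0.22] turn 0.453
```

Emit:
servo_tool:
  deltas:
    - [[1.5,-1.4,0],0,2]
    - [[2.1,-1.9,0],0,2]
    - [[2.1,-1.9,0],0,2]
    - [[2.1,-1.9,0],0,2]
    - [[2.1,-1.9,0],0,2]
    - [[2.1,-1.9,0],0,2]
    - [[2.1,-1.9,0],0,2]
    - [[1.5,-1.4,0],0,2]
    - [[0.5,-0.5,0],0,2]
    - [[0,0,0],0,2]
    - [[0,0,0],0,2]

```text
clock: 26.08
position: [0.6312, -0.2107, 0.2673]
ee_rot: [-0.493, 0.87, 0.0, -0.002]
ft_force: [-0.5, 0.8, -2.4]
grip_width: 0.342
```

Run:
```python
from m import *
goto(.6287,-.2047,.18,-121)
im,d=shoot("scene","scene8"); P=cloud("scene",d); X,Y,Z=P[...,0],P[...,1],P[...,2]
for a in (.165,.175,.185,.195):
    k=P[(np.hypot(X-.63,Y+.205)<.05)&(Z>=a)&(Z<a+.01)]
    if len(k)>5: print(a,len(k),rect(k))
im,d=shoot("top","top8"); 
gate("top8","scene8")
P=cloud("top",d);X,Y,Z=P[...,0],P[...,1],P[...,2];m,_,_=seg("top","top8","blue"); k=m&(X>.43)&(X<.58)&(abs(Y)<.05)&(Z>.035)&(Z<.05); print(k.sum(), rect(P[k]) if k.sum()>5 else "")
```

```text
clk 26.08 pos [ 0.6312 -0.2107  0.2673] yaw -120.9 tilt 0.25 grip 0.342 F [-0.5  0.8 -2.4] j7 -1.98 
  delta cm [-0.41  0.5   8.73] turn 0.001
0.175 17 (array([ 634.4, -220.3]), array([28.5, 10.7]), 34.2)
0.185 32 (array([ 636.5, -217.5]), array([28.9, 14.7]), 52.9)
0.195 29 (array([ 638.3, -216.6]), array([29.1, 11.3]), 64.5)
top plate 944 mean [0.5232 0.0114 0.0123] zpct [0.0085 0.0124 0.0158] (array([548.5,  10.8]), array([109.6, 185.7]), 89.7)
top beam 220 mean [0.5844 0.009  0.1021] zpct [0.0982 0.1023 0.1055] (array([586.3,  10.4]), array([104.1,  35.8]), 89.5)
top brass 75 mean [0.5861 0.0104 0.1201] zpct [0.1112 0.1218 0.1253] (array([588.1,  11.2]), array([33.9, 33.3]), 63.3)
   q [250.1 157.2] [0.5981 0.0146 0.1202] 17
   q [255.5 159. ] [ 0.5913 -0.0019  0.1201] 18
   q [247.6 162. ] [0.5835 0.0232 0.1199] 19
   q [253.4 164.5] [0.5742 0.006  0.1201] 21
top foot 5 mean [0.573  0.0222 0.0626] zpct [0.049  0.0681 0.0707] (array([573.1,  11.5]), array([104.6,   1.2]), 89.7)
scene plate 590 mean [ 0.5614 -0.0112  0.0131] zpct [0.0098 0.0132 0.0161] (array([551.5,   5.8]), array([107.8, 178.6]), 89.3)
scene beam 271 mean [ 0.5898 -0.0043  0.1022] zpct [0.0972 0.1027 0.1058] (array([586.9,   5.4]), array([104. ,  34.9]), 89.0)
scene brass 134 mean [0.587  0.0073 0.119 ] zpct [0.1126 0.1192 0.1254] (array([585.8,   8.4]), array([34.6, 33.9]), 69.5)
   q [283.4 199.5] [0.587  0.0073 0.119 ] 134
scene foot 13 mean [0.5976 0.0237 0.0629] zpct [0.0436 0.0681 0.072 ] (array([598.9,  31.2]), array([59.8,  5.8]), 85.1)
scene fence 113 mean [0.6217 0.0069 0.0234] zpct [0.0171 0.0241 0.0272] (array([618.6,   7.7]), array([73.5, 16. ]), 89.4)
181 (array([518.5,  10.7]), array([23.6, 83.9]), 90.0)
```

Emit:
servo_tool:
  deltas:
    - [[-0.4,0.5,0],0,2]
    - [[0,0,2],0,2]
    - [[0,0,2.5],0,2]
    - [[0,0,2],0,2]
    - [[0,0,1],0,2]
    - [[0,0,0],0,2]
    - [[0,0,0],0,2]

```text
clock: 26.77
position: [0.6299, -0.1901, 0.1943]
ee_rot: [-0.5, 0.866, -0.0, 0.001]
ft_force: [-0.1, 0.7, -1.0]
grip_width: 0.345
```

Run:
```python
from m import *
goto(.6287,-.2047,.109,-121)
im,d=shoot("scene","scene9"); cv2.imwrite("pics/c9.png",cv2.resize(im[200:320,180:300],(600,600),interpolation=cv2.INTER_CUBIC))
```

```text
clk 26.77 pos [ 0.6299 -0.1901  0.1943] yaw -120.0 tilt 0.13 grip 0.345 F [-0.1  0.7 -1. ] j7 -2.01 
  delta cm [ 1.34 -0.61  8.53] turn 0.017
```

View pics/c9.png

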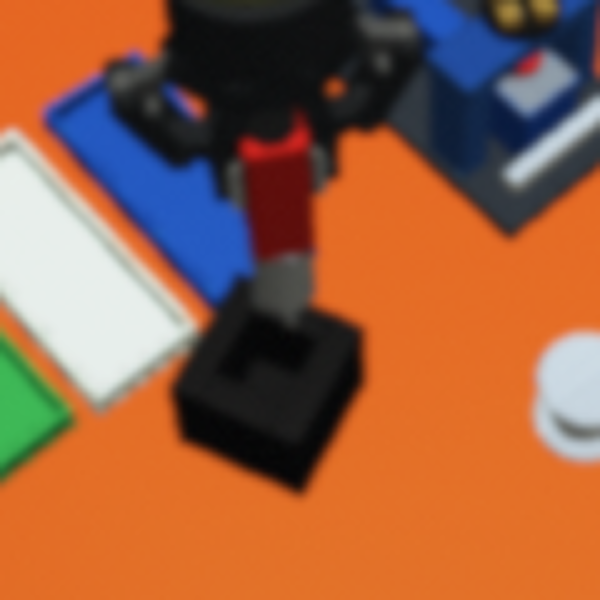

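Crop: driver bit (285,310) sits off the pocket (270,345); needs correcting before going down.

Emit:
servo_tool:
  deltas:
    - [[0.7,-0.3,0],0.017,2]
    - [[0,0,0],0,2]
    - [[0,0,0],0,2]

```text
clock: 27.07
position: [0.6305, -0.198, 0.198]
ee_rot: [-0.492, 0.871, -0.002, 0.003]
ft_force: [0.0, 0.6, -2.0]
grip_width: 0.344
```

Run:
```python
from m import *
goto(.6287,-.2047,.109,-121)
```

```text
clk 27.07 pos [ 0.6305 -0.198   0.198 ] yaw -121.1 tilt 0.38 grip 0.344 F [ 0.   0.6 -2. ] j7 -2.01 
  delta cm [ 0.69 -0.14  8.9 ] turn -0.001
```

Emit:
servo_tool:
  deltas:
    - [[0.7,-0.14,0],0,2]
    - [[0,0,0],0,2]
    - [[0,0,0.5],0,2]
    - [[0,0,0.8],0,2]
    - [[0,0,0.8],0,2]
    - [[0,0,0.5],0,2]
    - [[0,0,0],0,2]
    - [[0,0,0],0,2]

```text
clock: 27.73
position: [0.6281, -0.2067, 0.1699]
ee_rot: [-0.491, 0.871, -0.002, 0.003]
ft_force: [0.2, -0.6, -2.7]
grip_width: 0.343
```

Run:
```python
from m import *
goto(.6287,-.2047,.109,-121)
im,d=shoot("scene","scene10"); c,R,t=cal("scene")
P=cloud("scene",d);X,Y,Z=P[...,0],P[...,1],P[...,2]
k=(abs(Z-.06)<.004)&(np.hypot(X-.63,Y+.205)<.06); print("stand",rect(P[k]))
for v in range(252,266,2): print(v,"".join("%4d"%x for x in im[v,222:252,2]))
for z in(.06,.09): q=R@np.array([.63,-.2068,z])+t; print(z,q[0]/q[2]*c["fx"]+c["cx"],q[1]/q[2]*c["fy"]+c["cy"])
```

```text
clk 27.73 pos [ 0.6281 -0.2067  0.1699] yaw -121.2 tilt 0.45 grip 0.343 F [ 0.2 -0.6 -2.7] j7 -2.00 
  delta cm [-0.19  0.09  6.09] turn -0.003
stand (array([ 629.8, -207.2]), array([72.7, 73.4]), 21.1)
252   45  54  71  84  91  91  93  92  93  92  93  92  93  92  83  65  53  74 120 165 196 215 224 227 228 228 228 228 227 228
254   39  50  68  82  90  91  92  92  92  93  92  93  92  94 100 124 159 189 209 222 227 227 227 228 228 228 228 228 228 228
256   38  47  62  79  87  90  92  91  92  92  91  92  92  97 121 168 206 224 227 227 228 227 227 228 228 227 228 228 228 228
258   34  40  55  72  85  90  91  91  92  92  91  92  93  93 105 140 179 203 214 221 226 227 227 227 228 228 228 228 228 228
260   44  32  43  62  77  84  88  92  96  94  93  92  90  84  74  67  70  86 111 144 174 196 210 219 225 226 227 227 228 228
262  108  57  39  48  60  65  69  72  76  77  78  79  80  78  72  58  40  31  32  40  55  75 100 128 152 174 196 212 221 226
264   88  45  34  46  57  62  65  68  70  73  74  77  78  78  73  60  41  30  26  26  26  27  27  31  39  56  80 112 145 175
0.06 232.79838804222285 270.8158613205276
0.09 232.09508109591414 264.8437701738433
```

Emit:
servo_tool:
  deltas:
    - [[-0.29,0,0],0,2]
    - [[0,0,0],0,2]
    - [[0,0,0.5],0,2]
    - [[0,0,0.6],0,2]
    - [[0,0,0.6],0,2]
    - [[0,0,0.3],0,2]
    - [[0,0,0],0,2]

```text
clock: 28.37
position: [0.6305, -0.2034, 0.1486]
ee_rot: [-0.491, 0.871, -0.003, 0.004]
ft_force: [0.3, -0.4, -2.5]
grip_width: 0.345
```

Run:
```python
from m import *
goto(.6297,-.2043,.109,-121)
```

```text
clk 28.37 pos [ 0.6305 -0.2034  0.1486] yaw -121.1 tilt 0.52 grip 0.345 F [ 0.3 -0.4 -2.5] j7 -2.02 
  delta cm [0.13 0.05 3.96] turn -0.002
```

Emit:
servo_tool:
  deltas:
    - [[0.1,0,0.6],0,2]
    - [[0,0,0.8],0,2]
    - [[0,0,0.8],0,2]
    - [[0,0,0.6],0,2]
    - [[0,0,0.4],0,2]
    - [[0,0,0.2],0,2]
    - [[0,0,0],0,2]

```text
clock: 28.95
position: [0.6296, -0.2046, 0.1097]
ee_rot: [-0.491, 0.871, -0.002, 0.003]
ft_force: [-0.1, 0.5, -3.4]
grip_width: 0.343
```

Run:
```python
from m import *
goto(.6297,-.2043,.109,-121)
```

```text
clk 28.95 pos [ 0.6296 -0.2046  0.1097] yaw -121.2 tilt 0.42 grip 0.343 F [-0.1  0.5 -3.4] j7 -2.03 
  delta cm [-0.04  0.01  0.07] turn -0.003
```

Down a last couple of mm to contact, release, rise.

Emit:
servo_tool:
  deltas:
    - [[0,0,0.1],0,2]
    - [[0,0,0.1],0,2]
    - [[0,0,0],0,2]

```text
clock: 29.2
position: [0.6301, -0.2047, 0.1085]
ee_rot: [-0.491, 0.871, -0.003, 0.003]
ft_force: [0.3, 0.1, -2.2]
grip_width: 0.34
```

Emit:
servo_tool:
  deltas:
    - [[0,0,0],0,4.5]
    - [[0,0,0],0,6]
    - [[0,0,0],0,8.54]
    - [[0,0,0],0,8.54]
    - [[0,0,-1],0,8.54]
    - [[0,0,-2.5],0,8.54]
    - [[0,0,-4],0,8.54]
    - [[0,0,-4],0,8.54]
    - [[0,0,-4],0,8.54]
    - [[0,0,0],0,8.54]

```text
clock: 30.03
position: [0.6278, -0.2038, 0.2733]
ee_rot: [-0.492, 0.871, -0.002, 0.004]
ft_force: [1.3, 1.0, 0.4]
grip_width: 1.0
```

Run:
```python
from m import *
# grasp point of handle: x mid(.5465)-.039
goto(.507,.0075,.25,89.5)
im,d=shoot("scene","scene11")
P=cloud("scene",d);X,Y,Z=P[...,0],P[...,1],P[...,2]
for lo,hi in((.15,.165),(.12,.15),(.08,.12)):
    k=(Z>lo)&(Z<hi)&(np.hypot(X-.63,Y+.205)<.05); print(lo,k.sum(),rect(P[k]))
```

```text
clk 30.03 pos [ 0.6278 -0.2038  0.2733] yaw -121.1 tilt 0.48 grip 1.000 F [1.3 1.  0.4] j7 -1.99 
  delta cm [-11.84  21.27   2.23] turn -0.534
0.15 158 (array([ 629.8, -206.7]), array([29.8, 30.1]), 56.3)
0.12 85 (array([ 636.4, -215.8]), array([34.6, 17.7]), 29.4)
0.08 108 (array([ 636.5, -215.2]), array([35.1, 17. ]), 30.0)
```

Emit:
servo_tool:
  deltas:
    - [[-1.2,2.1,0],0,8.54]
    - [[-1.7,3.0,0],0,8.54]
    - [[-1.7,3.0,0],0,8.54]
    - [[-1.7,3.0,0],0,8.54]
    - [[-1.7,3.0,0],0,8.54]
    - [[-1.7,3.0,0],0,8.54]
    - [[-1.2,2.2,0],0,8.54]
    - [[-0.5,1,0],0,8.54]
    - [[0,0,0],-0.122,8.54]
    - [[0,0,0],-0.122,8.54]
    - [[0,0,0],-0.122,8.54]
    - [[0,0,0],-0.122,8.54]

```text
clock: 31.08
position: [0.5049, 0.0064, 0.2679]
ee_rot: [-0.689, 0.724, -0.003, 0.001]
ft_force: [-0.1, 0.2, -0.1]
grip_width: 1.001
```

Emit:
servo_tool:
  deltas:
    - [[0,0,0],-0.122,8.54]
    - [[0,0,0],-0.122,8.54]
    - [[0,0,0],-0.122,8.54]
    - [[0,0,0],-0.122,8.54]
    - [[0,0,0],-0.122,8.54]
    - [[0,0,0],-0.122,8.54]
    - [[0,0,0],-0.122,8.54]
    - [[0,0,0],-0.122,8.54]
    - [[0,0,0],-0.122,8.54]
    - [[0,0,0],-0.122,8.54]
    - [[0,0,0],-0.122,8.54]
    - [[0,0,0],-0.122,8.54]

```text
clock: 32.08
position: [0.5059, -0.0019, 0.2657]
ee_rot: [0.998, -0.06, 0.001, 0.003]
ft_force: [-0.1, -0.1, -0.2]
grip_width: 1.001
```

Emit:
servo_tool:
  deltas:
    - [[0,0,0],-0.122,8.54]
    - [[0,0,0],-0.122,8.54]
    - [[0,0,0],-0.122,8.54]
    - [[0,0,0],-0.122,8.54]
    - [[0,0,0],-0.122,8.54]
    - [[0,0,0],-0.122,8.54]
    - [[0,0,0],-0.122,8.54]
    - [[0,0,0],-0.122,8.54]
    - [[0,0,0],-0.122,8.54]
    - [[0,0,0],-0.122,8.54]
    - [[0,0,0],-0.122,8.54]
    - [[0,0,0],-0.122,8.54]

```text
clock: 33.08
position: [0.5069, -0.0107, 0.2634]
ee_rot: [0.771, 0.636, -0.002, 0.002]
ft_force: [0.2, -0.4, -0.6]
grip_width: 0.999
```

Run:
```python
from m import *
goto(.504,.0075,.027,89.5)
```

```text
clk 33.08 pos [ 0.5069 -0.0107  0.2634] yaw 79.0 tilt 0.33 grip 0.999 F [ 0.2 -0.4 -0.6] j7 1.24 
  delta cm [ 1.87 -0.63 23.63] turn -0.183
```

Emit:
servo_tool:
  deltas:
    - [[1.8,-0.6,0],-0.09,6]
    - [[0,0,0],-0.09,6]
    - [[0,0,3],0,6]
    - [[0,0,4],0,6]
    - [[0,0,4],0,6]
    - [[0,0,4],0,6]
    - [[0,0,2.5],0,6]
    - [[0,0,0],0,6]
    - [[0,0,0],0,6]

```text
clock: 33.83
position: [0.507, 0.0019, 0.0828]
ee_rot: [0.707, 0.708, -0.001, 0.003]
ft_force: [0.1, 0.5, 1.0]
grip_width: 0.706
```

Run:
```python
from m import *
goto(.504,.0075,.028,89.5)
```

```text
clk 33.83 pos [0.507  0.0019 0.0828] yaw 90.1 tilt 0.41 grip 0.706 F [0.1 0.5 1. ] j7 1.28 
  delta cm [ 0.59 -0.32  5.48] turn 0.01
```

Emit:
servo_tool:
  deltas:
    - [[0.55,-0.3,0.5],0.01,5.5]
    - [[0,0,1.5],0,5.5]
    - [[0,0,1.2],0,5.5]
    - [[0,0,1],0,5.5]
    - [[0,0,0.6],0,5.5]
    - [[0,0,0],0,5.5]
    - [[0,0,0],0,5.5]

```text
clock: 34.42
position: [0.5095, 0.0075, 0.0397]
ee_rot: [0.712, 0.702, 0.002, 0.008]
ft_force: [0.2, -0.3, 0.1]
grip_width: 0.649
```

Run:
```python
from m import *
goto(.504,.0075,.028,89.5)
```

```text
clk 34.42 pos [0.5095 0.0075 0.0397] yaw 89.2 tilt 0.94 grip 0.649 F [ 0.2 -0.3  0.1] j7 1.20 
  delta cm [-0.   -0.57  1.17] turn -0.005
```

Emit:
servo_tool:
  deltas:
    - [[0,-0.4,0.6],0,5.5]
    - [[0,0,0.5],0,5.5]
    - [[0,0,0],0,5.5]
    - [[0,0,0],0,3.5]
    - [[0,0,0],0,3]
    - [[0,0,0],0,2]
    - [[0,0,0],0,1.5]
    - [[0,0,0],0,1.5]
    - [[0,0,0],0,1.5]
  force: 40

```text
clock: 35.17
position: [0.5061, 0.0077, 0.0293]
ee_rot: [0.712, 0.702, 0.003, 0.009]
ft_force: [0.8, 0.9, -2.6]
grip_width: 0.266
```

Run:
```python
from m import *
goto(.504,.0075,.028,89.5)
im,d=shoot("scene","scene12"); cv2.imwrite("pics/c12.png",cv2.resize(im[150:250,220:320],(500,500),interpolation=cv2.INTER_CUBIC))
```

```text
clk 35.17 pos [0.5061 0.0077 0.0293] yaw 89.2 tilt 1.04 grip 0.266 F [ 0.8  0.9 -2.6] j7 1.19 
  delta cm [-0.03 -0.22  0.13] turn -0.005
```

View pics/c12.png

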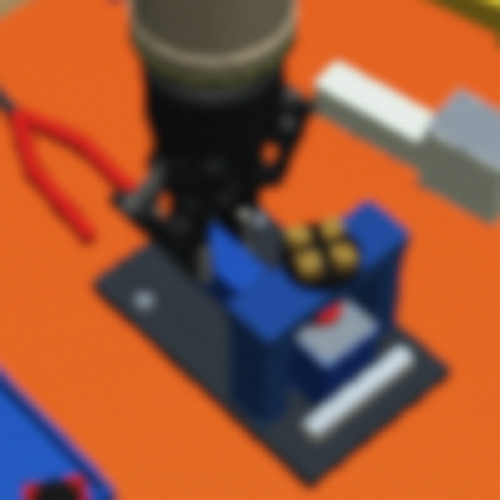

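Crop shows the block gripped by its handle with the red foot resting on its steel head (330,315). Now the slow draw.

Emit:
servo_tool:
  deltas:
    - [[0,-0.15,0],0,1.5]
    - [[0,-0.15,0],0,1.5]
    - [[0,-0.15,0],0,1.5]
    - [[0,-0.15,0],0,1.5]
    - [[0,-0.15,0],0,1.5]
    - [[0,-0.15,0],0,1.5]
    - [[0,-0.15,0],0,1.5]
    - [[0,-0.15,0],0,1.5]

```text
clock: 35.88
position: [0.4941, 0.0076, 0.0293]
ee_rot: [0.712, 0.702, 0.004, 0.009]
ft_force: [1.8, 0.6, -1.4]
grip_width: 0.266
```

Emit:
servo_tool:
  deltas:
    - [[0,-0.15,0],0,1.5]
    - [[0,-0.15,0],0,1.5]
    - [[0,-0.15,0],0,1.5]
    - [[0,-0.15,0],0,1.5]
    - [[0,-0.15,0],0,1.5]
    - [[0,-0.15,0],0,1.5]
    - [[0,-0.15,0],0,1.5]
    - [[0,-0.15,0],0,1.5]

```text
clock: 36.55
position: [0.481, 0.0078, 0.0293]
ee_rot: [0.712, 0.702, 0.004, 0.01]
ft_force: [2.0, 1.0, -1.7]
grip_width: 0.27
```

Emit:
servo_tool:
  deltas:
    - [[0,-0.15,0],0,1.5]
    - [[0,-0.15,0],0,1.5]
    - [[0,-0.15,0],0,1.5]
    - [[0,-0.15,0],0,1.5]
    - [[0,-0.15,0],0,1.5]
    - [[0,-0.15,0],0,1.5]
    - [[0,-0.15,0],0,1.5]
    - [[0,-0.15,0],0,1.5]

```text
clock: 37.22
position: [0.4677, 0.008, 0.0292]
ee_rot: [0.712, 0.702, 0.004, 0.01]
ft_force: [0.2, -0.6, -0.5]
grip_width: 0.269
```

Run:
```python
from m import *
goto(.44,.0075,.028,89.5)
```

```text
clk 37.22 pos [0.4677 0.008  0.0292] yaw 89.2 tilt 1.19 grip 0.269 F [ 0.2 -0.6 -0.5] j7 1.21 
  delta cm [-0.09 -2.77  0.07] turn -0.005
```

Emit:
servo_tool:
  deltas:
    - [[0,-0.15,0],0,1.5]
    - [[0,-0.15,0],0,1.5]
    - [[0,-0.15,0],0,1.5]
    - [[0,-0.15,0],0,1.5]
    - [[0,-0.15,0],0,1.5]
    - [[0,-0.15,0],0,1.5]
    - [[0,-0.15,0],0,1.5]
    - [[0,-0.15,0],0,1.5]
    - [[0,-0.3,0],0,1.5]
    - [[0,-0.3,0],0,1.5]
    - [[0,-0.3,0],0,1.5]
    - [[0,-0.3,0],0,1.5]
  force: 80

```text
clock: 38.22
position: [0.4422, 0.0086, 0.0294]
ee_rot: [0.712, 0.702, 0.005, 0.01]
ft_force: [2.0, 0.3, 1.4]
grip_width: 0.254
```

Emit:
servo_tool:
  deltas:
    - [[0,-0.3,0],0,1.5]
    - [[0,-0.2,0],0,1.5]
    - [[0,0,-0.5],0,1.5]
    - [[0,0,-1.5],0,1.5]
    - [[0,0,-2.5],0,1.5]
    - [[0,0,-2.5],0,1.5]
    - [[0,0,0],0,1.5]
    - [[0,0,0],0,1.5]

```text
clock: 38.88
position: [0.4287, 0.0093, 0.0997]
ee_rot: [0.712, 0.703, 0.001, 0.006]
ft_force: [-0.8, -0.9, -3.6]
grip_width: 0.253
```

```bash
cat > trays.py <<'E'
from m import *
def trays():
  T={"blue":-.159,"white":-.241,"green":-.319,"yellow":-.401}
  for b,y in T.items():
    for n,tag in(("top","topavg"),("scene","scavg")):
      m,P,im=seg(n,tag,b); X,Y,Z=P[...,0],P[...,1],P[...,2]
      ok=m&(X>.36)&(X<.585)&(abs(Y-y)<.05)&(Z>-.005)&(Z<.024)
      ok=cv2.morphologyEx(ok.astype(np.uint8),cv2.MORPH_OPEN,np.ones((3,3)))>0
      p=P[ok]; print(b,n,ok.sum(),rect(p),"mean",p.mean(0).round(4))
E
python3 - <<'E'
from trays import *
trays(); goto(.451,-.159,.1,89.5)
E
```

```text
blue top 945 (array([ 491.3, -156.6]), array([ 65.7, 165.7]), 87.0) mean [ 0.4916 -0.1577  0.0077]
blue scene 959 (array([ 487.8, -160.9]), array([ 62.7, 154.8]), 88.0) mean [ 0.4788 -0.1578  0.0083]
white top 775 (array([ 487.8, -235.6]), array([ 60., 160.]), 88.8) mean [ 0.487  -0.2369  0.0062]
white scene 1364 (array([ 490.1, -241.4]), array([ 65.1, 163.9]), 89.3) mean [ 0.4899 -0.2398  0.0092]
green top 899 (array([ 485.1, -317.5]), array([164.9,  70. ]), 0.5) mean [ 0.4848 -0.3167  0.0072]
green scene 1380 (array([ 486. , -319.6]), array([163.3,  62.4]), 0.1) mean [ 0.4863 -0.3182  0.0084]
yellow top 916 (array([ 471.5, -401.5]), array([164.7,  72.8]), 0.5) mean [ 0.4707 -0.4007  0.0072]
yellow scene 1623 (array([ 471.9, -401.3]), array([164.8,  65.6]), 0.6) mean [ 0.4728 -0.4009  0.009 ]
clk 38.88 pos [0.4287 0.0093 0.0997] yaw 89.3 tilt 0.67 grip 0.253 F [-0.8 -0.9 -3.6] j7 1.37 
  delta cm [-16.8    2.44   0.12] turn -0.004
```

Emit:
servo_tool:
  deltas:
    - [[-1.5,0.2,0],0,1.5]
    - [[-2.5,0.3,0],0.035,1.5]
    - [[-2.5,0.4,0],0,1.5]
    - [[-2.5,0.4,0],0,1.5]
    - [[-2.5,0.4,0],0,1.5]
    - [[-2.5,0.4,0],0,1.5]
    - [[-1.8,0.3,0],0,1.5]
    - [[-0.8,0,0],0,1.5]
    - [[0,0,0],0,1.5]
    - [[0,0,0],0,1.5]

```text
clock: 39.72
position: [0.4387, -0.1617, 0.0904]
ee_rot: [0.723, 0.691, -0.004, -0.002]
ft_force: [0.3, 1.0, -2.4]
grip_width: 0.258
```

Run:
```python
from m import *
goto(.4506,-.1575,.04,87.5)
```

```text
clk 39.72 pos [ 0.4387 -0.1617  0.0904] yaw 87.4 tilt 0.49 grip 0.258 F [ 0.3  1.  -2.4] j7 1.67 
  delta cm [0.49 1.21 5.03] turn -0.002
```

Emit:
servo_tool:
  deltas:
    - [[0.45,1.15,0],0,1.5]
    - [[0,0,0],0,1.5]
    - [[0,0,1],0,1.5]
    - [[0,0,1.5],0,1.5]
    - [[0,0,1.2],0,1.5]
    - [[0,0,0.6],0,1.5]
    - [[0,0,0],0,1.5]
    - [[0,0,0],0,1.5]

```text
clock: 40.38
position: [0.4468, -0.1495, 0.0418]
ee_rot: [0.72, 0.694, -0.005, -0.004]
ft_force: [0.3, -0.2, -1.8]
grip_width: 0.255
```

Run:
```python
from m import *
goto(.4506,-.1575,.0225,87.5)
im,d=shoot("scene","scene13"); P=cloud("scene",d); X,Y,Z=P[...,0],P[...,1],P[...,2]
hsv=cv2.cvtColor(im,cv2.COLOR_BGR2HSV).astype(int)
g=(X>.48)&(X<.6)&(abs(Y+.16)<.04)&(Z>.05)&(Z<.1)&(hsv[...,1]<100)&(hsv[...,2]>80); p=P[g]; print(len(p),rect(p),np.median(p,0))
A=np.c_[p[:,:2]-p[:,:2].mean(0),np.ones(len(p))]; print(np.linalg.lstsq(A,p[:,2],rcond=None)[0])
```

```text
clk 40.38 pos [ 0.4468 -0.1495  0.0418] yaw 88.0 tilt 0.73 grip 0.255 F [ 0.3 -0.2 -1.8] j7 1.59 
  delta cm [-0.79  0.43  1.93] turn 0.008
270 (array([ 520.4, -151.3]), array([74.9, 41.6]), 0.3) [ 0.52997574 -0.15135058  0.07076283]
[-0.00518564 -0.02455663  0.07050028]
```

Emit:
servo_tool:
  deltas:
    - [[-0.75,0.4,0],0.008,1.5]
    - [[0,0,0],0,1.5]
    - [[0,0,0],0,1.5]

```text
clock: 40.68
position: [0.4517, -0.1582, 0.0432]
ee_rot: [0.723, 0.691, -0.004, -0.003]
ft_force: [-0.1, -0.4, -2.5]
grip_width: 0.255
```

Run:
```python
from m import *
goto(.4506,-.1575,.0225,87.5)
```

```text
clk 40.68 pos [ 0.4517 -0.1582  0.0432] yaw 87.5 tilt 0.62 grip 0.255 F [-0.1 -0.4 -2.5] j7 1.59 
  delta cm [ 0.07 -0.09  2.08] turn -0.001
```

Emit:
servo_tool:
  deltas:
    - [[0,0,0.6],0,1.5]
    - [[0,0,0.6],0,1.5]
    - [[0,0,0.4],0,1.5]
    - [[0,0,0.25],0,1.5]
    - [[0,0,0.15],0,1.5]
    - [[0,0,0],0,1.5]
    - [[0,0,0],0,1.5]

```text
clock: 41.27
position: [0.4523, -0.1592, 0.0226]
ee_rot: [0.723, 0.691, -0.004, -0.002]
ft_force: [-3.4, 0.4, 4.5]
grip_width: 0.259
```

Emit:
servo_tool:
  deltas:
    - [[0,0,0],0,3]
    - [[0,0,0],0,4]
    - [[0,0,0],0,5]
    - [[0,0,-0.5],0,5]
    - [[0,0,-2],0,7]
    - [[0,0,-3.5],0,8.54]
    - [[0,0,-4],0,8.54]
    - [[0,0,-4],0,8.54]
    - [[0,0,-4],0,8.54]
    - [[0,0,0],0,8.54]

```text
clock: 42.1
position: [0.4531, -0.1564, 0.2108]
ee_rot: [0.722, 0.692, -0.004, -0.004]
ft_force: [1.2, 0.4, -0.3]
grip_width: 0.999
```

```bash
cat >> m.py <<'E'
def bl2(tag_t,tag_s):
  """grey head tops by height + coloured bars, anywhere on the left half"""
  for n,tag in(("top",tag_t),("scene",tag_s)):
    z=np.load(tag+".npz");im=z["im"];P=cloud(n,z["d"]);X,Y,Z=P[...,0],P[...,1],P[...,2]
    hsv=cv2.cvtColor(im,cv2.COLOR_BGR2HSV).astype(int)
    for b,h in(("green",.036),("yellow",.042),("white",.054),("blue",.048)):
      m,_,_=seg(n,tag,b); A=(X>.36)&(X<.72)&(Y>.1)&(Y<.48) if b!="blue" else (X>.38)&(X<.6)&(abs(Y+.159)<.04)
      z0=.005 if b=="blue" else 0
      bar=A&m&(Z>.024+z0)&(Z<.035+z0); k,l,s,c=cv2.connectedComponentsWithStats(bar.astype(np.uint8))
      if k<2: print(b,n,"none");continue
      i=1+s[1:,4].argmax(); q=P[l==i]; q=q[q[:,0]<np.percentile(q[:,0],2)+.085]; cb=q.mean(0)
      hd=A&(hsv[...,1]<110)&(abs(Z-h-z0)<.006)&(np.hypot(X-cb[0],Y-cb[1])<.12)&(np.hypot(X-cb[0],Y-cb[1])>.03)
      k,l,s,c=cv2.connectedComponentsWithStats(hd.astype(np.uint8)); 
      if k<2: print(b,n,"nohead",cb);continue
      r=rect(P[l==1+s[1:,4].argmax()]); rb=rect(q); a=r[2] if r[1][0]>r[1][1] else r[2]-90
      v=np.array([np.cos(np.radians(a)),np.sin(np.radians(a))])
      print(b,n,"head",r,"z",np.median(P[l==1+s[1:,4].argmax()][:,2]).round(4),"bar",rb,"headyaw",round(a,1),"lineyaw",np.degrees(np.arctan2(*(r[0]-rb[0])[::-1])).round(1),"mid",(r[0]-42*v).round(1))
E
python3 - <<'E'
from m import *
goto(.511,.170,.2,100.8)
shoot("top","top14");shoot("scene","scene14"); bl2("top14","scene14"); gate("top14","scene14")
E
```

```text
clk 42.10 pos [ 0.4531 -0.1564  0.2108] yaw 87.6 tilt 0.64 grip 0.999 F [ 1.2  0.4 -0.3] j7 1.73 
  delta cm [32.85  4.43  1.06] turn -0.23
green top head (array([609.6, 399. ]), array([55. , 39.9]), 6.7) z 0.0372 bar (array([539.9, 390.5]), array([86.9, 23.7]), 8.1) headyaw 6.7 lineyaw 7.0 mid [567.9 394.1]
yellow top head (array([508.1, 299. ]), array([54.9, 38.4]), 10.1) z 0.043 bar (array([439.3, 285.5]), array([84.1, 23.2]), 12.2) headyaw 10.1 lineyaw 11.1 mid [466.8 291.6]
white top head (array([552.5, 178.4]), array([56.5, 38.9]), 10.2) z 0.0544 bar (array([484.1, 166.9]), array([81.4, 22. ]), 9.2) headyaw 10.2 lineyaw 9.5 mid [511.2 171. ]
blue top head (array([ 540.1, -156.2]), array([26.4, 44.3]), 84.1) z 0.0537 bar (array([ 453.8, -156.3]), array([24.1, 57.3]), 86.9) headyaw -5.9 lineyaw 0.1 mid [ 498.3 -151.9]
green scene head (array([608. , 395.3]), array([57.1, 43.8]), 1.1) z 0.0372 bar (array([545.2, 386.9]), array([28. , 87.9]), 89.2) headyaw 1.1 lineyaw 7.6 mid [566.  394.5]
yellow scene head (array([508.1, 295.4]), array([52.9, 43.5]), 10.0) z 0.0435 bar (array([436
[... 1074 characters left out ...]
.3]), array([  2., 105.]), 0.5)
scene plate 1065 mean [ 0.5463 -0.0009  0.013 ] zpct [0.0099 0.0131 0.016 ] (array([550.9,   5.8]), array([108.9, 181.8]), 89.7)
scene beam 272 mean [ 0.5897 -0.0047  0.1021] zpct [0.0969 0.1026 0.1057] (array([586. ,   5.8]), array([106. ,  34.6]), 89.3)
scene brass 134 mean [0.5871 0.007  0.1193] zpct [0.1122 0.1199 0.1252] (array([585.8,   9.4]), array([34. , 35.6]), 64.7)
   q [283.4 199.5] [0.5871 0.007  0.1193] 134
scene foot 19 mean [0.5977 0.0204 0.0649] zpct [0.0492 0.0679 0.0721] (array([597.5,  30.5]), array([61. ,  5.9]), 87.7)
scene fence 113 mean [0.6215 0.0075 0.0237] zpct [0.0184 0.0242 0.0281] (array([619.4,   9.7]), array([78.7, 15.7]), 87.0)
```

View pics/scene14.png

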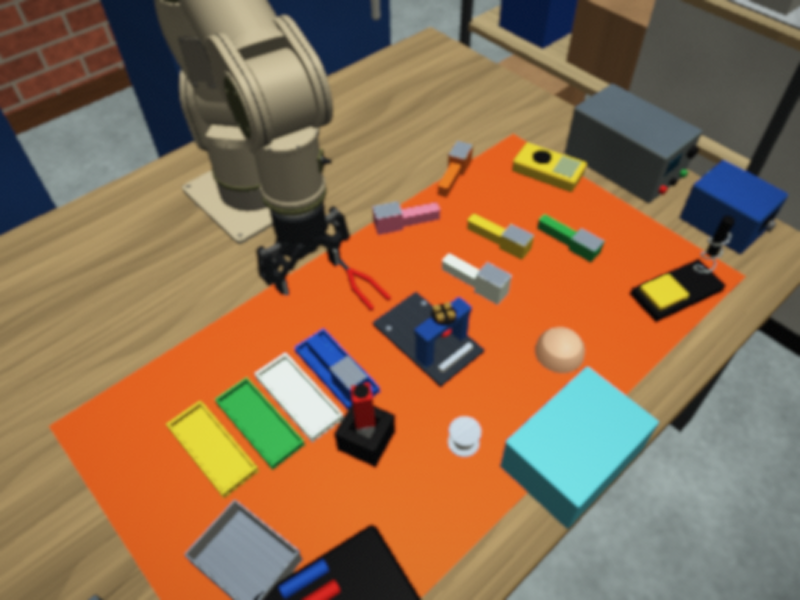

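Scene view: blue block lies flat in the blue tray (340,365), driver upright in its stand (362,405), and the other three blocks are unmoved. Next is white.

Emit:
servo_tool:
  deltas:
    - [[2,0.3,0],-0.11,8.54]
    - [[3.3,0,0],-0.11,8.54]
    - [[3.4,0,0],0,8.54]
    - [[3.4,0,0],0,8.54]
    - [[3.4,0,0],0,8.54]
    - [[3.4,0,0],0,8.54]
    - [[3.4,0,0],0,8.54]
    - [[3.4,0,0],0,8.54]
    - [[3.4,0,0],0,8.54]
    - [[2,0,0],0,8.54]
    - [[0,0,0],0,8.54]
    - [[0,0,0],0,8.54]

```text
clock: 43.2
position: [0.3933, 0.1613, 0.1947]
ee_rot: [0.638, 0.769, -0.009, -0.016]
ft_force: [-0.3, -0.1, 0.1]
grip_width: 0.998
```

Run:
```python
from m import *
goto(.5037,.1676,.06,100.3)
```

```text
clk 43.20 pos [0.3933 0.1613 0.1947] yaw 100.6 tilt 2.14 grip 0.998 F [-0.3 -0.1  0.1] j7 1.33 
  delta cm [-1.59 11.43 13.06] turn 0.005
```

Emit:
servo_tool:
  deltas:
    - [[-0.5,3,1],0,8.54]
    - [[-0.5,3.2,2],0,8.54]
    - [[-0.4,3.2,2],0,8.54]
    - [[0,1.6,2],0,8.54]
    - [[0,0,2],0,8.54]
    - [[0,0,0],0,8.54]
    - [[0,0,0],0,8.54]

```text
clock: 43.78
position: [0.507, 0.1581, 0.0928]
ee_rot: [0.642, 0.767, -0.014, -0.011]
ft_force: [0.8, 1.4, -0.1]
grip_width: 1.0
```

Run:
```python
from m import *
goto(.5037,.1676,.016,100.3)
```

```text
clk 43.78 pos [0.507  0.1581 0.0928] yaw 100.1 tilt 2.06 grip 1.000 F [ 0.8  1.4 -0.1] j7 1.07 
  delta cm [0.99 0.12 7.68] turn -0.003
```

Emit:
servo_tool:
  deltas:
    - [[1.0,0,0],0,8]
    - [[0,0,0],0,7]
    - [[0,0,1.5],0,6.5]
    - [[0,0,2],0,6.5]
    - [[0,0,1.5],0,6.5]
    - [[0,0,0.8],0,6.5]
    - [[0,0,0],0,6.5]
    - [[0,0,0],0,6.5]

```text
clock: 44.45
position: [0.5056, 0.1683, 0.042]
ee_rot: [0.642, 0.767, -0.011, -0.006]
ft_force: [0.5, 0.5, 0.9]
grip_width: 0.761
```

Run:
```python
from m import *
goto(.5037,.1676,.016,100.3)
```

```text
clk 44.45 pos [0.5056 0.1683 0.042 ] yaw 100.1 tilt 1.41 grip 0.761 F [0.5 0.5 0.9] j7 1.00 
  delta cm [-0.02 -0.13  2.61] turn -0.004
```

Emit:
servo_tool:
  deltas:
    - [[0,-0.1,0.9],0,6]
    - [[0,0,0.8],0,5.5]
    - [[0,0,0.5],0,5]
    - [[0,0,0.2],0,5]
    - [[0,0,0],0,5]
    - [[0,0,0],0,4]
    - [[0,0,0],0,3]
    - [[0,0,0],0,1.5]
    - [[0,0,0],0,1.5]
    - [[0,0,0],0,1.5]
    - [[0,0,0],0,1.5]
  force: 70

```text
clock: 45.37
position: [0.5056, 0.1684, 0.0193]
ee_rot: [0.642, 0.766, -0.009, -0.005]
ft_force: [-0.6, 0.1, -1.7]
grip_width: 0.261
```

Emit:
servo_tool:
  deltas:
    - [[0,0,-0.5],0,1.5]
    - [[0,0,-1.5],0,1.5]
    - [[0,0,-3],0,1.5]
    - [[0,0,-3.5],0,1.5]
    - [[0,0,-3.5],0,1.5]
    - [[0,0,-3.5],0,1.5]
    - [[0,0,-2],0,1.5]
    - [[0,0,0],0,1.5]
    - [[0,0,0],0,1.5]

```text
clock: 46.12
position: [0.5061, 0.1711, 0.2084]
ee_rot: [0.641, 0.768, -0.01, -0.006]
ft_force: [-0.3, -0.2, -2.7]
grip_width: 0.256
```

Run:
```python
from m import *
goto(.48,-.2405,.19,89)
im,d=shoot("scene","scene15"); P=cloud("scene",d); X,Y,Z=P[...,0],P[...,1],P[...,2]
hsv=cv2.cvtColor(im,cv2.COLOR_BGR2HSV).astype(int); g=(X>.5)&(X<.62)&(abs(Y-.178)<.05)&(Z>.15)&(Z<.25)&(hsv[...,1]<110)&(hsv[...,2]>80); p=P[g]; print(len(p),rect(p),np.median(p,0))
```

```text
clk 46.12 pos [0.5061 0.1711 0.2084] yaw 100.3 tilt 1.31 grip 0.256 F [-0.3 -0.2 -2.7] j7 1.14 
  delta cm [-40.02  -9.91   2.23] turn 0.198
627 (array([539.7, 176.5]), array([85.6, 45.4]), 10.5) [0.55747793 0.16495006 0.23233918]
```

Emit:
servo_tool:
  deltas:
    - [[-2,-0.5,0],0,1.5]
    - [[-3.3,-0.85,0],0,1.5]
    - [[-3.7,-0.9,0],0,1.5]
    - [[-3.7,-0.9,0],0,1.5]
    - [[-3.7,-0.9,0],0,1.5]
    - [[-3.7,-0.9,0],0,1.5]
    - [[-3.7,-0.9,0],0,1.5]
    - [[-3.7,-0.9,0],0,1.5]
    - [[-3.7,-0.9,0],0,1.5]
    - [[-3.7,-0.9,0],0,1.5]
    - [[-2.8,-0.7,0],0,1.5]
    - [[-1.2,-0.3,0],0,1.5]

```text
clock: 47.17
position: [0.4714, -0.2404, 0.1952]
ee_rot: [0.635, 0.772, -0.014, -0.017]
ft_force: [-0.1, 0.0, -2.5]
grip_width: 0.256
```

Emit:
servo_tool:
  deltas:
    - [[0,0,0],0.1,1.5]
    - [[0,0,0],0.1,1.5]
    - [[0,0,0],0,1.5]
    - [[0,0,0],0,1.5]

```text
clock: 47.5
position: [0.4673, -0.2438, 0.1891]
ee_rot: [0.713, 0.701, -0.016, -0.021]
ft_force: [-0.4, 0.5, -3.9]
grip_width: 0.256
```

Run:
```python
from m import *
goto(.483,-.2404,.05,89)
```

```text
clk 47.50 pos [ 0.4673 -0.2438  0.1891] yaw 89.0 tilt 3.06 grip 0.256 F [-0.4  0.5 -3.9] j7 1.79 
  delta cm [ 0.28  2.3  13.81] turn 0.0
```

Emit:
servo_tool:
  deltas:
    - [[0.3,2.0,2],0,1.5]
    - [[0,0.3,2.5],0,1.5]
    - [[0,0,2.5],0,1.5]
    - [[0,0,2.5],0,1.5]
    - [[0,0,1.8],0,1.5]
    - [[0,0,0.8],0,1.5]
    - [[0,0,0],0,1.5]
    - [[0,0,0],0,1.5]

```text
clock: 48.17
position: [0.4853, -0.2333, 0.0606]
ee_rot: [0.701, 0.713, -0.016, -0.023]
ft_force: [0.3, -0.4, -2.0]
grip_width: 0.255
```

```bash
cat >> m.py <<'E'
def held(cx,cy,zlo,zhi,n="scene",tag="hl"):
    im,d=shoot(n,tag); P=cloud(n,d); X,Y,Z=P[...,0],P[...,1],P[...,2]; hsv=cv2.cvtColor(im,cv2.COLOR_BGR2HSV).astype(int)
    g=(abs(X-cx)<.045)&(abs(Y-cy)<.035)&(Z>zlo)&(Z<zhi)&(hsv[...,1]<110)&(hsv[...,2]>90); p=P[g]
    zt=np.percentile(p[:,2],60); p=p[abs(p[:,2]-zt)<.008]
    A=np.c_[p[:,:2]-p[:,:2].mean(0),np.ones(len(p))]; print("head",len(p),rect(p),"ztop",zt.round(4),"slope x,y",np.linalg.lstsq(A,p[:,2],rcond=None)[0].round(3))
E
python3 - <<'E'
from m import *
goto(.483,-.2404,.0243,89)
held(.531,-.241,.07,.16,tag="scene16")
E
```

```text
clk 48.17 pos [ 0.4853 -0.2333  0.0606] yaw 90.9 tilt 3.15 grip 0.255 F [ 0.3 -0.4 -2. ] j7 1.69 
  delta cm [-0.74 -0.04  3.63] turn 0.033
head 350 (array([ 528.5, -234.2]), array([69. , 39.7]), 1.4) ztop 0.0947 slope x,y [-0.051  0.035  0.094]
```

Emit:
servo_tool:
  deltas:
    - [[-0.7,0,0],0.033,1.5]
    - [[0,0,0],0,1.5]
    - [[0,0,0.8],0,1.5]
    - [[0,0,0.8],0,1.5]
    - [[0,0,0.4],0,1.5]
    - [[0,0,0],0,1.5]
    - [[0,0,0],0,1.5]

```text
clock: 48.8
position: [0.4869, -0.2427, 0.0431]
ee_rot: [0.714, 0.7, -0.015, -0.019]
ft_force: [-0.3, -0.4, -3.8]
grip_width: 0.257
```

Run:
```python
from m import *
goto(.483,-.2404,.0243,89)
```

```text
clk 48.80 pos [ 0.4869 -0.2427  0.0431] yaw 88.8 tilt 2.76 grip 0.257 F [-0.3 -0.4 -3.8] j7 1.65 
  delta cm [ 0.21 -0.3   1.9 ] turn -0.003
```

Emit:
servo_tool:
  deltas:
    - [[0.2,-0.3,0],0,1.5]
    - [[0,0,0],0,1.5]
    - [[0,0,0.5],0,1.5]
    - [[0,0,0.5],0,1.5]
    - [[0,0,0.2],0,1.5]
    - [[0,0,0],0,1.5]

```text
clock: 49.3
position: [0.4831, -0.24, 0.0303]
ee_rot: [0.714, 0.7, -0.015, -0.019]
ft_force: [-1.1, -0.1, -1.9]
grip_width: 0.257
```

Emit:
servo_tool:
  deltas:
    - [[0,0,0.2],0,1.5]
    - [[0,0,0.2],0,1.5]
    - [[0,0,0.2],0,1.5]
    - [[0,0,0.1],0,1.5]
    - [[0,0,0],0,1.5]
  force: 20

```text
clock: 49.72
position: [0.4831, -0.2401, 0.0249]
ee_rot: [0.714, 0.7, -0.016, -0.018]
ft_force: [-3.0, 0.2, 3.0]
grip_width: 0.258
```

Run:
```python
from m import *
goto(.483,-.2404,.0243,89)
held(.531,-.241,.045,.07,tag="scene17")
```

```text
clk 49.72 pos [ 0.4831 -0.2401  0.0249] yaw 88.9 tilt 2.77 grip 0.258 F [-3.   0.2  3. ] j7 1.64 
  delta cm [-0.03 -0.01  0.06] turn -0.003
head 340 (array([ 526.7, -241.5]), array([40.4, 67.8]), 88.7) ztop 0.0607 slope x,y [-0.029  0.024  0.06 ]
```

Emit:
servo_tool:
  deltas:
    - [[0,0,0],0,3]
    - [[0,0,0],0,4]
    - [[0,0,0],0,5]
    - [[0,0,-0.5],0,5]
    - [[0,0,-2],0,7]
    - [[0,0,-3.5],0,8.54]
    - [[0,0,-4],0,8.54]
    - [[0,0,-4],0,8.54]
    - [[0,0,-4],0,8.54]
    - [[0,0,-3],0,8.54]
    - [[0,0,0],0,8.54]
    - [[0,0,0],0,8.54]

```text
clock: 50.77
position: [0.4934, -0.2395, 0.2463]
ee_rot: [0.713, 0.701, -0.015, -0.019]
ft_force: [0.2, 0.4, -0.7]
grip_width: 0.999
```

Emit:
servo_tool:
  deltas:
    - [[1.5,1.5,0],0,8.54]
    - [[2.5,1,0],0,8.54]
    - [[3,0.6,0],0,8.54]
    - [[3,0.3,0],0,8.54]
    - [[3,0.3,0],0,8.54]
    - [[3,0.3,0],0,8.54]
    - [[3,0.3,0],0,8.54]
    - [[3,0.3,0],0,8.54]
    - [[3,0.3,0],0,8.54]
    - [[3,0.3,0],0,8.54]
    - [[3,0.3,0],0,8.54]
    - [[3,0.3,0],0,8.54]

```text
clock: 51.77
position: [0.5569, 0.1038, 0.2344]
ee_rot: [0.719, 0.695, -0.02, -0.022]
ft_force: [0.6, 0.6, 0.8]
grip_width: 1.002
```

Run:
```python
from m import *
from scipy.spatial.transform import Rotation as Ro
print(Ro.from_quat(telemetry.get_obs()["ee_rot"]).as_matrix()[:,2])
goto(.561,.3907,.22,97.1)
shoot("top","top18");shoot("scene","scene18"); bl2("top18","scene18")
```

```text
[-0.05884496  0.00452531 -0.99825688]
clk 51.77 pos [0.5569 0.1038 0.2344] yaw 88.1 tilt 3.38 grip 1.002 F [0.6 0.6 0.8] j7 1.07 
  delta cm [28.68 -0.46  1.55] turn -0.157
green top head (array([609.4, 398.7]), array([53.9, 39.1]), 5.2) z 0.0372 bar (array([539.1, 390.2]), array([82.7, 23.1]), 7.1) headyaw 5.2 lineyaw 6.9 mid [567.6 394.9]
yellow top head (array([507.9, 299. ]), array([54.1, 38.7]), 11.2) z 0.043 bar (array([439.2, 285.5]), array([84.9, 23.9]), 10.7) headyaw 11.2 lineyaw 11.1 mid [466.7 290.8]
white top none
blue top head (array([ 535.6, -160.9]), array([36.9, 51.2]), 84.7) z 0.0532 bar (array([ 465. , -156.9]), array([23.8, 80.9]), 87.9) headyaw -5.3 lineyaw -3.2 mid [ 493.8 -157. ]
green scene head (array([606.2, 394.5]), array([60.7, 41.2]), 2.3) z 0.0375 bar (array([546. , 386.8]), array([87.8, 28.1]), 0.8) headyaw 2.3 lineyaw 7.3 mid [564.2 392.8]
yellow scene head (array([507.4, 296.6]), array([54.7, 43.5]), 8.3) z 0.0434 bar (array([436.5, 280.7]), array([76.8, 26. ]), 11.7) headyaw 8.3 lineyaw 12.6 mid [465.8 290.5]
white scene head (array([502.1, 307.9]), array([0., 0.]), 0.0) z 0.0491 bar (array([585.3, 388.2]), array([0., 0.]), 0.0) headyaw -90.0 lineyaw -136.0 mid [502.1 349.9]
blue scene head (array([ 534.2, -162.9]), array([39.7, 57.4]), 86.8) z 0.0545 bar (array([ 460. , -160.6]), array([24.6, 74.1]), 88.8) headyaw -3.2 lineyaw -1.8 mid [ 492.3 -160.6]
```

Emit:
servo_tool:
  deltas:
    - [[2.8,0,0],0,8.54]
    - [[2.9,0,0],0,8.54]
    - [[2.9,0,0],0,8.54]
    - [[2.9,0,0],0,8.54]
    - [[2.9,0,0],0,8.54]
    - [[2.9,0,0],0,8.54]
    - [[2.9,0,0],0,8.54]
    - [[2.9,0,0],0,8.54]
    - [[2.2,0,0],0,8.54]
    - [[1,0,0],-0.08,8.54]
    - [[0,0,0],-0.08,8.54]
    - [[0,0,0],0,8.54]

```text
clock: 52.87
position: [0.5608, 0.3775, 0.2193]
ee_rot: [0.657, 0.753, -0.026, -0.028]
ft_force: [0.5, -0.2, 0.2]
grip_width: 0.999
```

Run:
```python
from m import *
goto(.561,.391,.075,97.1)
```

```text
clk 52.87 pos [0.5608 0.3775 0.2193] yaw 97.8 tilt 4.39 grip 0.999 F [ 0.5 -0.2  0.2] j7 0.78 
  delta cm [ 1.22  1.3  14.38] turn 0.013
```

Emit:
servo_tool:
  deltas:
    - [[1.2,1.3,0],0.013,8.54]
    - [[0,0,2],0,8.54]
    - [[0,0,4],0,8]
    - [[0,0,4],0,7]
    - [[0,0,2.5],0,6.5]
    - [[0,0,1],0,6.5]
    - [[0,0,0],0,6.5]
    - [[0,0,0],0,6.5]

```text
clock: 53.53
position: [0.5631, 0.3856, 0.0754]
ee_rot: [0.67, 0.741, -0.028, -0.027]
ft_force: [0.0, -0.7, -0.3]
grip_width: 0.762
```

Run:
```python
from m import *
goto(.561,.391,.017,97.1)
```

```text
clk 53.53 pos [0.5631 0.3856 0.0754] yaw 95.8 tilt 4.52 grip 0.762 F [ 0.  -0.7 -0.3] j7 0.70 
  delta cm [0.55 0.3  5.83] turn -0.023
```

Emit:
servo_tool:
  deltas:
    - [[0.55,0.3,0],-0.023,6.5]
    - [[0,0,0],0,6.5]
    - [[0,0,1.5],0,6.5]
    - [[0,0,1.8],0,6]
    - [[0,0,1.2],0,5.5]
    - [[0,0,0.8],0,5]
    - [[0,0,0.3],0,5]
    - [[0,0,0],0,5]
  force: 70

```text
clock: 54.2
position: [0.566, 0.3949, 0.0244]
ee_rot: [0.662, 0.749, -0.022, -0.026]
ft_force: [-0.3, 0.2, 0.2]
grip_width: 0.588
```

Run:
```python
from m import *
goto(.561,.391,.0175,97.1)
```

```text
clk 54.20 pos [0.566  0.3949 0.0244] yaw 97.0 tilt 3.92 grip 0.588 F [-0.3  0.2  0.2] j7 0.70 
  delta cm [-0.33 -0.49  0.72] turn -0.002
```

Emit:
servo_tool:
  deltas:
    - [[-0.3,-0.5,0.3],0,5]
    - [[0,0,0.3],0,5]
    - [[0,0,0],0,5]
    - [[0,0,0],0,4]
    - [[0,0,0],0,3]
    - [[0,0,0],0,1.5]
    - [[0,0,0],0,1.5]
    - [[0,0,0],0,1.5]
    - [[0,0,0],0,1.5]

```text
clock: 54.95
position: [0.5615, 0.3915, 0.0206]
ee_rot: [0.662, 0.749, -0.021, -0.026]
ft_force: [0.4, -0.9, -2.6]
grip_width: 0.257
```

Emit:
servo_tool:
  deltas:
    - [[0,0,-0.5],0,1.5]
    - [[0,0,-1.5],0,1.5]
    - [[0,0,-3],0,1.5]
    - [[0,0,-3.5],0,1.5]
    - [[0,0,-3.5],0,1.5]
    - [[0,0,-3.5],0,1.5]
    - [[0,0,-3],0,1.5]
    - [[0,0,0],0,1.5]
    - [[0,0,0],0,1.5]

```text
clock: 55.7
position: [0.5723, 0.3904, 0.2201]
ee_rot: [0.661, 0.749, -0.021, -0.027]
ft_force: [0.4, 0.7, -4.0]
grip_width: 0.258
```

Run:
```python
from m import *
goto(.48,-.3188,.2,90.3); held(.61,.397,.18,.3,tag="scene19")
```

```text
clk 55.70 pos [0.5723 0.3904 0.2201] yaw 97.1 tilt 3.95 grip 0.258 F [ 0.4  0.7 -4. ] j7 0.77 
  delta cm [-69.25 -17.82   2.33] turn 0.119
head 204 (array([615.2, 394.3]), array([65.6, 42.8]), 6.7) ztop 0.2367 slope x,y [-0.017 -0.002  0.236]
```

Emit:
servo_tool:
  deltas:
    - [[-1.8,-0.3,0],0,1.5]
    - [[-3,-0.6,0],0,1.5]
    - [[-3.2,-0.7,0],0,1.5]
    - [[-3.2,-0.7,0],0,1.5]
    - [[-3.2,-0.7,0],0,1.5]
    - [[-3.2,-0.7,0],0,1.5]
    - [[-3.2,-0.7,0],0,1.5]
    - [[-3.2,-0.7,0],0,1.5]
    - [[-3.2,-0.7,0],0,1.5]
    - [[-3.2,-0.7,0],0,1.5]
    - [[-3.2,-0.7,0],0,1.5]
    - [[-3.2,-0.7,0],0,1.5]

```text
clock: 56.75
position: [0.5292, 0.006, 0.2084]
ee_rot: [0.655, 0.754, -0.028, -0.035]
ft_force: [-0.3, -0.7, -1.5]
grip_width: 0.256
```

Emit:
servo_tool:
  deltas:
    - [[-3.2,-0.7,0],0,1.5]
    - [[-3.2,-0.7,0],0,1.5]
    - [[-3.2,-0.7,0],0,1.5]
    - [[-3.2,-0.7,0],0,1.5]
    - [[-3.2,-0.7,0],0,1.5]
    - [[-3.2,-0.7,0],0,1.5]
    - [[-3.2,-0.7,0],0,1.5]
    - [[-3.2,-0.7,0],0,1.5]
    - [[-2,-0.7,0],0,1.5]
    - [[-0.8,0,0],0.06,1.5]
    - [[0,0,0],0.06,1.5]
    - [[0,0,0],0,1.5]

```text
clock: 57.75
position: [0.4906, -0.3081, 0.1972]
ee_rot: [0.705, 0.707, -0.035, -0.042]
ft_force: [0.3, 1.0, -3.4]
grip_width: 0.255
```

Run:
```python
from m import *
goto(.48,-.3188,.06,90.3)
```

```text
clk 57.75 pos [ 0.4906 -0.3081  0.1972] yaw 90.1 tilt 6.30 grip 0.255 F [ 0.3  1.  -3.4] j7 1.81 
  delta cm [-1.2   0.45 13.74] turn -0.003
```

Emit:
servo_tool:
  deltas:
    - [[-1.1,0.4,0],0,1.5]
    - [[0,0,2],0,1.5]
    - [[0,0,3],0,1.5]
    - [[0,0,3],0,1.5]
    - [[0,0,2.5],0,1.5]
    - [[0,0,1.8],0,1.5]
    - [[0,0,0.5],0,1.5]
    - [[0,0,0],0,1.5]
    - [[0,0,0],0,1.5]

```text
clock: 58.5
position: [0.4817, -0.3185, 0.0623]
ee_rot: [0.697, 0.715, -0.035, -0.043]
ft_force: [-0.2, 0.4, -1.1]
grip_width: 0.253
```

Run:
```python
from m import *
goto(.48,-.3188,.03,90.3); held(.53,-.319,.05,.12,tag="scene20")
```

```text
clk 58.50 pos [ 0.4817 -0.3185  0.0623] yaw 91.4 tilt 6.37 grip 0.253 F [-0.2  0.4 -1.1] j7 1.78 
  delta cm [-0.07  0.18  3.22] turn 0.019
head 354 (array([ 529.9, -318.3]), array([56.9, 40.3]), 2.1) ztop 0.0772 slope x,y [-0.049  0.003  0.077]
```

Emit:
servo_tool:
  deltas:
    - [[-0.1,0,0],0.019,1.5]
    - [[0,0,1],0,1.5]
    - [[0,0,1],0,1.5]
    - [[0,0,0.6],0,1.5]
    - [[0,0,0.3],0,1.5]
    - [[0,0,0],0,1.5]
    - [[0,0,0],0,1.5]

```text
clock: 59.13
position: [0.4813, -0.3206, 0.0348]
ee_rot: [0.705, 0.708, -0.035, -0.039]
ft_force: [0.3, -0.4, -2.7]
grip_width: 0.255
```

Run:
```python
from m import *
goto(.48,-.3188,.0258,90.3); held(.53,-.319,.03,.12,tag="scene21")
```

```text
clk 59.13 pos [ 0.4813 -0.3206  0.0348] yaw 90.2 tilt 6.02 grip 0.255 F [ 0.3 -0.4 -2.7] j7 1.75 
  delta cm [ 0.18 -0.03  0.91] turn -0.001
head 340 (array([ 523.8, -321.2]), array([39.7, 68.7]), 89.5) ztop 0.0499 slope x,y [-0.055 -0.008  0.049]
```

Emit:
servo_tool:
  deltas:
    - [[0.15,0,0.3],0,1.5]
    - [[0,0,0.2],0,1.5]
    - [[0,0,0],0,1.5]

```text
clock: 59.43
position: [0.481, -0.3191, 0.0299]
ee_rot: [0.705, 0.708, -0.035, -0.039]
ft_force: [-0.0, -0.9, -2.8]
grip_width: 0.253
```

Emit:
servo_tool:
  deltas:
    - [[0,0,0.2],0,1.5]
    - [[0,0,0.2],0,1.5]
    - [[0,0,0.15],0,1.5]
    - [[0,0,0],0,1.5]
  force: 20

```text
clock: 59.77
position: [0.481, -0.3195, 0.0261]
ee_rot: [0.705, 0.708, -0.035, -0.038]
ft_force: [-2.2, 1.1, 4.8]
grip_width: 0.254
```

Run:
```python
from m import *
goto(.48,-.3188,.0258,90.3); held(.53,-.319,.03,.12,tag="scene22"); print(telemetry.get_obs()["joint_pos"].round(2))
```

```text
clk 59.77 pos [ 0.481  -0.3195  0.0261] yaw 90.2 tilt 5.93 grip 0.254 F [-2.2  1.1  4.8] j7 1.74 
  delta cm [ 0.07 -0.09  0.04] turn -0.001
head 335 (array([ 522.8, -319.8]), array([40.1, 66.9]), 89.4) ztop 0.043 slope x,y [-0.018 -0.     0.042]
[ 1.03  0.6  -0.71  1.68  0.46  1.13  1.74]
```

Emit:
servo_tool:
  deltas:
    - [[0,0,0],0,3]
    - [[0,0,0],0,4]
    - [[0,0,0],0,5]
    - [[0,0,-0.5],0,5]
    - [[0,0,-2],0,7]
    - [[0,0,-3.5],0,8.54]
    - [[0,0,-4],0,8.54]
    - [[0,0,-4],0,8.54]
    - [[0,0,-4],0,8.54]
    - [[0,0,-2],0,8.54]
    - [[0,0,0],0,8.54]
    - [[0,0,0],0,8.54]

```text
clock: 60.82
position: [0.5021, -0.319, 0.2359]
ee_rot: [0.704, 0.708, -0.034, -0.038]
ft_force: [0.0, 0.4, -0.3]
grip_width: 0.999
```

Emit:
servo_tool:
  deltas:
    - [[1.8,0,0],0,8.54]
    - [[3,0,0],0,8.54]
    - [[3,0,0],0,8.54]
    - [[3,0,0],0,8.54]
    - [[3,0,0],0,8.54]
    - [[3,0,0],0,8.54]
    - [[3,0,0],0,8.54]
    - [[3,0,0],0,8.54]
    - [[3,0,0],0,8.54]
    - [[3,0,0],0,8.54]
    - [[3,0,0],0,8.54]
    - [[3,0,0],0,8.54]

```text
clock: 61.82
position: [0.49, 0.0416, 0.2229]
ee_rot: [0.708, 0.704, -0.041, -0.047]
ft_force: [0.1, 0.6, 0.1]
grip_width: 1.003
```

Run:
```python
from m import *
goto(.4606,.2878,.17,101)
shoot("top","top23");shoot("scene","scene23"); bl2("top23","scene23")
```

```text
clk 61.82 pos [0.49   0.0416 0.2229] yaw 89.6 tilt 7.16 grip 1.003 F [0.1 0.6 0.1] j7 1.24 
  delta cm [24.55 -2.39  5.84] turn -0.199
green top none
yellow top head (array([507.4, 298.9]), array([53.6, 38.6]), 10.9) z 0.0431 bar (array([439.4, 285.5]), array([84.3, 23.6]), 11.5) headyaw 10.9 lineyaw 11.1 mid [466.2 291. ]
white top none
blue top head (array([ 535.7, -160.9]), array([36.4, 52.3]), 83.9) z 0.0532 bar (array([ 465.4, -156.9]), array([23.7, 80.2]), 87.8) headyaw -6.1 lineyaw -3.3 mid [ 493.9 -156.4]
green scene none
yellow scene head (array([507.6, 295.9]), array([54.3, 45.3]), 12.7) z 0.0435 bar (array([440.5, 281.5]), array([86. , 29.3]), 5.8) headyaw 12.7 lineyaw 12.1 mid [466.6 286.7]
white scene none
blue scene head (array([ 535.4, -163.1]), array([39.1, 56.4]), 87.4) z 0.0545 bar (array([ 460.4, -160.1]), array([26. , 71.5]), 86.5) headyaw -2.6 lineyaw -2.3 mid [ 493.4 -161.2]
```

View pics/scene23.png

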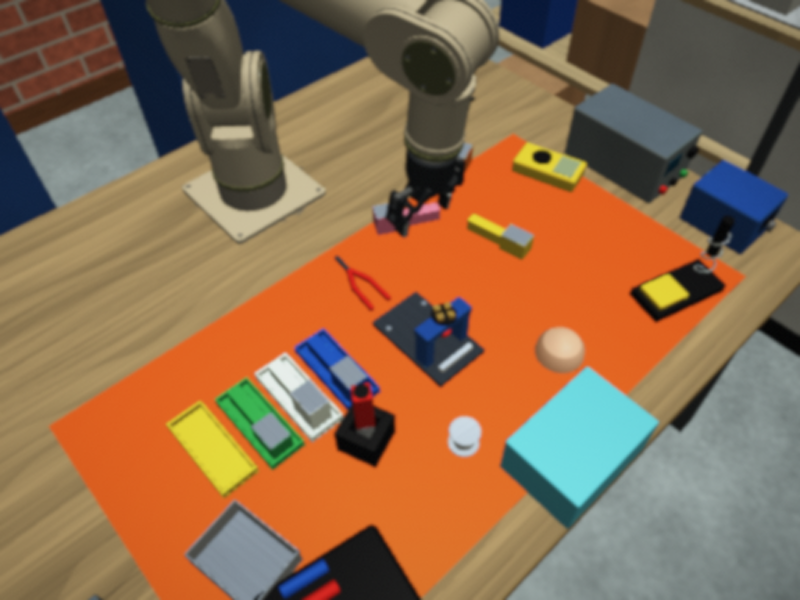

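Scene view: blue, white and green blocks are in their trays. Yellow, at (500,235), is the only one left; it is darker yellow with a grey head, and not the yellow meter at (550,165).

Emit:
servo_tool:
  deltas:
    - [[1.8,-0.3,0],0,8.54]
    - [[2.9,-0.3,0],0,8.54]
    - [[2.9,-0.3,0],0,8.54]
    - [[2.9,-0.3,0.5],0,8.54]
    - [[2.9,-0.3,0.5],0,8.54]
    - [[2.9,-0.3,0.5],0,8.54]
    - [[2.9,-0.3,0.5],0,8.54]
    - [[2.4,-0.3,0.5],0,8.54]
    - [[1.2,0,0.5],-0.1,8.54]
    - [[0,0,0],-0.1,8.54]
    - [[0,0,0],0,8.54]
    - [[0,0,0],0,8.54]

```text
clock: 62.92
position: [0.4498, 0.2795, 0.1828]
ee_rot: [0.629, 0.774, -0.045, -0.057]
ft_force: [-0.9, -0.0, -0.6]
grip_width: 1.001
```

Run:
```python
from m import *
goto(.4606,.288,.08,101)
```

```text
clk 62.92 pos [0.4498 0.2795 0.1828] yaw 101.6 tilt 8.32 grip 1.001 F [-0.9 -0.  -0.6] j7 0.92 
  delta cm [ 0.28  2.67 10.02] turn 0.011
```

Emit:
servo_tool:
  deltas:
    - [[0.2,2.6,0],0.011,8.54]
    - [[0,0,1.5],0,8]
    - [[0,0,2.5],0,7.5]
    - [[0,0,2.5],0,7]
    - [[0,0,2],0,6.5]
    - [[0,0,1],0,6.5]
    - [[0,0,0],0,6.5]
    - [[0,0,0],0,6.5]

```text
clock: 63.58
position: [0.4628, 0.2796, 0.0794]
ee_rot: [0.646, 0.759, -0.048, -0.055]
ft_force: [0.4, -0.3, -0.1]
grip_width: 0.764
```

Run:
```python
from m import *
goto(.4606,.288,.0185,101)
```

```text
clk 63.58 pos [0.4628 0.2796 0.0794] yaw 99.1 tilt 8.39 grip 0.764 F [ 0.4 -0.3 -0.1] j7 0.83 
  delta cm [0.73 0.79 6.06] turn -0.033
```

Emit:
servo_tool:
  deltas:
    - [[0.7,0.75,0],-0.033,6.5]
    - [[0,0,0],0,6.5]
    - [[0,0,1.5],0,6.5]
    - [[0,0,1.6],0,6]
    - [[0,0,1.2],0,5.5]
    - [[0,0,0.7],0,5]
    - [[0,0,0.3],0,5]
    - [[0,0,0],0,5]
  force: 70

```text
clock: 64.25
position: [0.4675, 0.2912, 0.0308]
ee_rot: [0.635, 0.77, -0.041, -0.054]
ft_force: [0.1, -0.2, -0.0]
grip_width: 0.584
```

Run:
```python
from m import *
goto(.4606,.288,.0185,101)
```

```text
clk 64.25 pos [0.4675 0.2912 0.0308] yaw 100.9 tilt 7.82 grip 0.584 F [ 0.1 -0.2 -0. ] j7 0.81 
  delta cm [-0.22 -0.57  1.31] turn -0.002
```

Emit:
servo_tool:
  deltas:
    - [[-0.2,-0.55,0.4],0,5]
    - [[0,0,0.4],0,5]
    - [[0,0,0.4],0,5]
    - [[0,0,0],0,5]
    - [[0,0,0],0,4]
    - [[0,0,0],0,3]
    - [[0,0,0],0,1.5]
    - [[0,0,0],0,1.5]
    - [[0,0,0],0,1.5]
    - [[0,0,0],0,1.5]

```text
clock: 65.08
position: [0.4616, 0.2885, 0.0209]
ee_rot: [0.635, 0.77, -0.04, -0.054]
ft_force: [0.3, 0.2, 0.5]
grip_width: 0.256
```

Emit:
servo_tool:
  deltas:
    - [[0,0,-0.5],0,1.5]
    - [[0,0,-1.5],0,1.5]
    - [[0,0,-3],0,1.5]
    - [[0,0,-3.5],0,1.5]
    - [[0,0,-3.5],0,1.5]
    - [[0,0,-3.5],0,1.5]
    - [[0,0,-3],0,1.5]
    - [[0,0,0],0,1.5]
    - [[0,0,0],0,1.5]

```text
clock: 65.83
position: [0.4849, 0.2858, 0.2117]
ee_rot: [0.634, 0.77, -0.043, -0.055]
ft_force: [-1.7, -0.6, -4.8]
grip_width: 0.253
```

Run:
```python
from m import *
goto(.467,-.401,.22,90.5); held(.525,.3,.15,.3,tag="scene24"); print(telemetry.get_obs()["joint_pos"].round(2))
```

```text
clk 65.83 pos [0.4849 0.2858 0.2117] yaw 101.0 tilt 8.05 grip 0.253 F [-1.7 -0.6 -4.8] j7 0.91 
  delta cm [-67.03 -15.08  -0.79] turn 0.183
head 200 (array([531.5, 294.6]), array([56.7, 41.6]), 12.2) ztop 0.2343 slope x,y [-0.018  0.002  0.234]
[ 0.21  0.5  -1.05  1.51  0.33  1.47  0.91]
```

Emit:
servo_tool:
  deltas:
    - [[-1.8,-0.3,0],0,1.5]
    - [[-3,-0.6,0],0,1.5]
    - [[-3.2,-0.65,0],0,1.5]
    - [[-3.2,-0.65,0],0,1.5]
    - [[-3.2,-0.65,0],0,1.5]
    - [[-3.2,-0.65,0],0,1.5]
    - [[-3.2,-0.65,0],0,1.5]
    - [[-3.2,-0.65,0],0,1.5]
    - [[-3.2,-0.65,0],0,1.5]
    - [[-3.2,-0.65,0],0,1.5]
    - [[-3.2,-0.65,0],0,1.5]
    - [[-3.2,-0.65,0],0,1.5]

```text
clock: 66.88
position: [0.4725, -0.0987, 0.1935]
ee_rot: [0.626, 0.775, -0.05, -0.065]
ft_force: [1.4, 0.9, -3.3]
grip_width: 0.253
```

Emit:
servo_tool:
  deltas:
    - [[-3.2,-0.65,0],0,1.5]
    - [[-3.2,-0.65,0],0,1.5]
    - [[-3.2,-0.65,0],0,1.5]
    - [[-3.2,-0.65,0],0,1.5]
    - [[-3.2,-0.65,0],0,1.5]
    - [[-3.2,-0.65,0],0,1.5]
    - [[-3.2,-0.65,0],0,1.5]
    - [[-2.8,-0.65,0],0,1.5]
    - [[-1.8,-0.4,0],0.06,1.5]
    - [[-0.8,0,0],0.06,1.5]
    - [[0,0,0],0.06,1.5]
    - [[0,0,0],0,1.5]

```text
clock: 67.88
position: [0.4597, -0.4027, 0.1683]
ee_rot: [0.698, 0.709, -0.06, -0.075]
ft_force: [0.3, -0.0, -3.6]
grip_width: 0.255
```

Run:
```python
from m import *
goto(.467,-.401,.07,90.5)
```

```text
clk 67.88 pos [ 0.4597 -0.4027  0.1683] yaw 90.8 tilt 11.05 grip 0.255 F [ 0.3 -0.  -3.6] j7 1.92 
  delta cm [-0.05  2.59  9.51] turn 0.005
```

Emit:
servo_tool:
  deltas:
    - [[0,2.5,0],0,1.5]
    - [[0,0,1.5],0,1.5]
    - [[0,0,2.5],0,1.5]
    - [[0,0,2.5],0,1.5]
    - [[0,0,2],0,1.5]
    - [[0,0,0.8],0,1.5]
    - [[0,0,0],0,1.5]
    - [[0,0,0],0,1.5]

```text
clock: 68.55
position: [0.4642, -0.394, 0.0608]
ee_rot: [0.69, 0.716, -0.06, -0.081]
ft_force: [-0.3, 0.4, -2.7]
grip_width: 0.255
```

Run:
```python
from m import *
goto(.467,-.401,.036,90.5); held(.515,-.401,.05,.14,tag="scene25")
```

```text
clk 68.55 pos [ 0.4642 -0.394   0.0608] yaw 91.9 tilt 11.57 grip 0.255 F [-0.3  0.4 -2.7] j7 1.87 
  delta cm [-0.79  0.74  2.35] turn 0.025
head 375 (array([ 509.2, -392.1]), array([63.9, 40.1]), 1.4) ztop 0.0806 slope x,y [-0.064  0.009  0.08 ]
```

Emit:
servo_tool:
  deltas:
    - [[-0.75,0.4,0],0.025,1.5]
    - [[0,0,0],0,1.5]
    - [[0,0,0],0,1.5]
    - [[0,0,0.7],0,1.5]
    - [[0,0,0.6],0,1.5]
    - [[0,0,0.3],0,1.5]
    - [[0,0,0],0,1.5]

```text
clock: 69.18
position: [0.4687, -0.4033, 0.0474]
ee_rot: [0.7, 0.707, -0.06, -0.076]
ft_force: [-0.1, -0.0, -3.3]
grip_width: 0.252
```

Run:
```python
from m import *
goto(.467,-.401,.03,90.5); held(.515,-.401,.04,.12,tag="scene26")
```

```text
clk 69.18 pos [ 0.4687 -0.4033  0.0474] yaw 90.4 tilt 11.16 grip 0.252 F [-0.1 -0.  -3.3] j7 1.85 
  delta cm [0.19 0.17 1.75] turn -0.001
head 375 (array([ 513.1, -402.5]), array([61.8, 39.3]), 0.6) ztop 0.0673 slope x,y [-0.071  0.001  0.067]
```

Emit:
servo_tool:
  deltas:
    - [[0.1,0.15,0.5],0,1.5]
    - [[0,0.1,0.6],0,1.5]
    - [[0,0,0.4],0,1.5]
    - [[0,0,0],0,1.5]
    - [[0,0,0],0,1.5]

```text
clock: 69.65
position: [0.4681, -0.4015, 0.0306]
ee_rot: [0.7, 0.707, -0.06, -0.076]
ft_force: [0.6, -0.4, -2.4]
grip_width: 0.259
```

Emit:
servo_tool:
  deltas:
    - [[0,0,0.2],0,1.5]
    - [[0,0,0.2],0,1.5]
    - [[0,0,0.2],0,1.5]
    - [[0,0,0],0,1.5]
  force: 20

```text
clock: 69.98
position: [0.4672, -0.4021, 0.0267]
ee_rot: [0.701, 0.707, -0.061, -0.076]
ft_force: [-2.1, 1.0, 1.9]
grip_width: 0.259
```

Run:
```python
from m import *
goto(.467,-.401,.0259,90.5); held(.515,-.401,.04,.12,tag="scene27")
```

```text
clk 69.98 pos [ 0.4672 -0.4021  0.0267] yaw 90.4 tilt 11.14 grip 0.259 F [-2.1  1.   1.9] j7 1.84 
  delta cm [ 0.11 -0.01  0.09] turn -0.002
head 356 (array([ 511.6, -401.5]), array([62.3, 40.1]), 2.0) ztop 0.0492 slope x,y [-0.014 -0.011  0.049]
```

Emit:
servo_tool:
  deltas:
    - [[0,0,0.15],0,1.5]
    - [[0,0,0],0,1.5]
    - [[0,0,0],0,3]
    - [[0,0,0],0,4]
    - [[0,0,0],0,5]
    - [[0,0,-0.5],0,5]
    - [[0,0,-2],0,6]
    - [[0,0,-3.5],0,7]
    - [[0,0,-4],0,8]
    - [[0,0,-4],0,8]
    - [[0,0,-4],0,8]
    - [[0,0,0],0,8]

```text
clock: 71.03
position: [0.5017, -0.4047, 0.2087]
ee_rot: [0.7, 0.707, -0.06, -0.078]
ft_force: [1.3, -0.3, 1.8]
grip_width: 0.935
```

Emit:
servo_tool:
  deltas:
    - [[-1.5,-2,-1],0,8]
    - [[-2,-2,0],0,8]
    - [[-2,-2,0],0,8]
    - [[-2,-2,0],0,8]
    - [[-2,-1,0],0,8]
    - [[0,0,0],0,8]
    - [[0,0,0],0,8]

```text
clock: 71.62
position: [0.4168, -0.5033, 0.2394]
ee_rot: [0.698, 0.71, -0.059, -0.073]
ft_force: [-0.9, 0.1, -1.3]
grip_width: 0.936
```

```bash
cat > fin.py <<'E'
from m import *
goto(.45,-.45,.2,90)
shoot("top","topF");shoot("scene","sceneF"); gate("topF","sceneF")
for n,tag in(("top","topF"),("scene","sceneF")):
    z=np.load(tag+".npz");im=z["im"];P=cloud(n,z["d"]);X,Y,Z=P[...,0],P[...,1],P[...,2];hsv=cv2.cvtColor(im,cv2.COLOR_BGR2HSV).astype(int)
    for b,cx,cy,h in(("blue",.492,-.159,.053),("white",.489,-.2405,.059),("green",.4855,-.3188,.041),("yellow",.472,-.401,.047)):
        g=(X>cx)&(X<cx+.085)&(abs(Y-cy)<.03)&(abs(Z-h-.001)<.005)&(hsv[...,1]<110); bar=(X>cx-.08)&(X<cx+.01)&(abs(Y-cy)<.02)&(Z>.03)&(Z<.042)
        print(n,b,"head",rect(P[g]),"z",np.median(P[g][:,2]).round(4),"bar z",np.median(P[bar][:,2]).round(4),"bar slope",np.polyfit(P[bar][:,0],P[bar][:,2],1)[0].round(3))
    k=(Z>.15)&(Z<.165)&(np.hypot(X-.63,Y+.205)<.05); print("drv",n,rect(P[k]) if k.sum()>3 else "hidden")
E
python3 fin.py
```

```text
clk 71.62 pos [ 0.4168 -0.5033  0.2394] yaw 90.8 tilt 10.79 grip 0.936 F [-0.9  0.1 -1.3] j7 2.12 
  delta cm [5.2  4.09 3.36] turn 0.014
top plate 1216 mean [0.5263 0.0109 0.0123] zpct [0.0084 0.0123 0.0159] (array([547.8,  10.8]), array([109.5, 184.7]), 89.7)
top beam 222 mean [0.5842 0.0094 0.102 ] zpct [0.0979 0.1019 0.1059] (array([586. ,  10.4]), array([104.3,  35.1]), 89.5)
top brass 75 mean [0.5861 0.0104 0.1199] zpct [0.1127 0.1207 0.1251] (array([587.9,  10.8]), array([32.6, 33.7]), 64.0)
   q [250.1 157.2] [0.5983 0.0146 0.1198] 17
   q [255.5 159. ] [ 0.5913 -0.0019  0.12  ] 18
   q [247.6 162. ] [0.5833 0.0232 0.1204] 19
   q [253.4 164.5] [0.5744 0.0059 0.1194] 21
top foot 5 mean [0.5725 0.0319 0.0647] zpct [0.0511 0.0688 0.0712] (array([572.4,  35.7]), array([ 1.1, 56.1]), 0.9)
scene plate 1106 mean [ 0.5464 -0.0012  0.013 ] zpct [0.0099 0.013  0.0159] (array([551.2,   6.5]), array([108.8, 179.8]), 89.4)
scene beam 274 mean [ 0.5898 -0.0046  0.102 ] zpct [0.0969 0.1024 0.1056] (array([586.7,   5.2]), array([106.4,  35.9]), 86.8)
scene brass 135 mean [0.5869 0.0072 0.11
[... 651 characters left out ...]
 z 0.0415 bar z 0.0346 bar slope 0.002
top yellow head (array([ 515.3, -399.1]), array([53.8, 38.2]), 0.0) z 0.0474 bar z 0.0351 bar slope -0.007
drv top (array([ 629.5, -202.2]), array([28.5, 29.3]), 58.8)
scene blue head (array([ 533.9, -163. ]), array([39.7, 56.7]), 86.5) z 0.0543 bar z 0.0357 bar slope 0.013
scene white head (array([ 530.8, -241.4]), array([41.2, 57.4]), 88.5) z 0.0604 bar z 0.0365 bar slope 0.003
scene green head (array([ 529. , -319.4]), array([40.3, 57.2]), 88.6) z 0.0425 bar z 0.036 bar slope -0.001
scene yellow head (array([ 514.6, -401.9]), array([56.8, 39.9]), 1.4) z 0.0485 bar z 0.0362 bar slope 0.006
drv scene (array([ 629.8, -206.8]), array([29.6, 30.6]), 58.9)
```

View pics/sceneF.png

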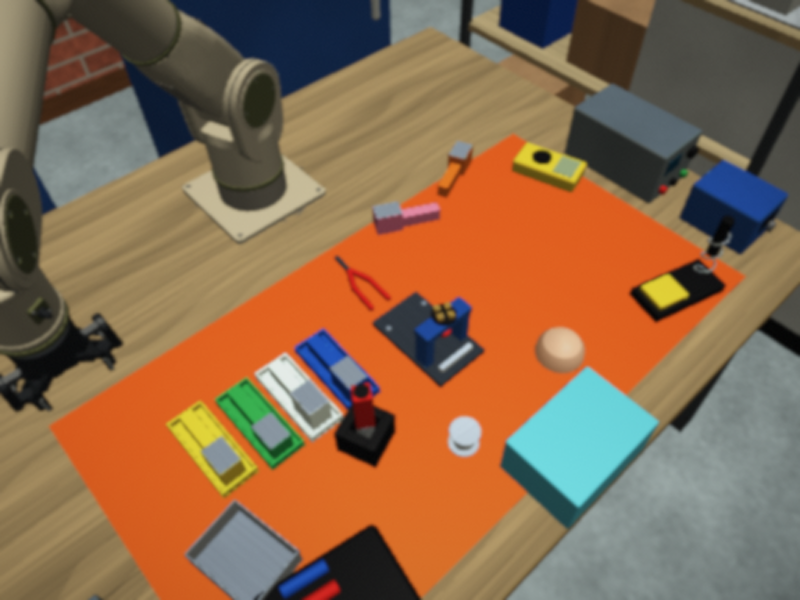

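The final view shows all four blocks flat in their own trays, the driver upright in its stand, the screw as it was left and the bystanders unmoved. Handing in.

```bash
python3 -c "
from workcell import order
print(order.hand_in())"
```

```text
the job is handed in; nothing more can be done
None
```

The job is done and handed in at about 72 s. The stop screw is set on the blue block, the driver stands upright in its stand, and all four blocks lie flat in their own trays.

**Screw setting:**
- I turned the screw about 3.86 rad with the driver only.
- Slot angle and counted turn put the foot compression at about 1.7 mm. The camera gauge, which showed where the foot stopped dropping, gave about 1.65 mm. Both are inside the 0.5–3.5 mm window, slightly under the 2 mm aim.
- The starting angle was ambiguous by a quarter turn. The camera gauge settled it.

**Drag:** Drawing the blue block out at about 20 mm/s, the wrist read about 1.8–2.0 N during the draw and about 0.2 N near the end of the foot's contact. A later reading, past the foot, was again 2.0 N. With about ±1 N of sensor noise, this only weakly confirms the drag.

**Last checks:**
- All heads and handles sit at tray height and level to within about 1 mm. The white, green and yellow blocks were held slightly nose-down, so I pressed them flat under a light grip before releasing.
- The screw slots are unchanged since setting.
- The dome, spool and look-alikes were not touched, and I saw no block knocked aside.

**Disagreements:**
- The two cameras differed by up to about 4 mm in y, and I used values between them.
- Over the run the tool gradually tilted to about 11°, which the interface could not correct.

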